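# Set the tilting bin over the rain gauge for a check

## Task

Get the zinc bin ready for a dry check of the rain gauge: first push the clamp lever fully over, away from you, to free the mount, then swing the bin by its tail knob until its lip points straight at the rain gauge cylinder, and after that tip it nose-down to 30 degrees from level. Then bring the clamp lever back to its middle mark, upright, so that the mount is lightly clamped, and let go. Leave the mug, the wind cup and the jar standing where they are.

Things in the scene. Friction and masses are not known exactly. Their poses are not given: they have to be found in the camera images.
- shelf: Laminated plywood board, 280 x 320 mm, top face 30 mm above the table, fixed to the table, with the bin's mount on it. Origin: on the mount's vertical swivel axis, at table height. Its x axis points roughly away from the robot (within 15 degrees), y to the left, z up; the board runs from x -110 to +170 mm and y -160 to +160 mm in this frame.
- swivel (a joint): Turn of the mount (a steel yoke, 144 mm wide, upright arms) about the vertical axis through the shelf's origin, rad, counter-clockwise from above positive; at 0 the bin's lip points along the shelf's +x. Range -1.2 to 1.2. Stiff friction hinge (0.25 N m, about 2 N at the knob), stays where it is left. It turns freely enough at any lever position; the lever must be freed first as a matter of procedure.
- tilt (a joint): Tilt of the bin in the yoke, rad, about a level axis 240 mm above the table that crosses the swivel axis; 0 = bin floor and tail rod level, positive = lip down and tail knob up; 30 degrees = 0.524. Range -0.5 to 0.95. Stiff friction hinge (0.32 N m, 2 to 4 N at the knob), stays where it is left. Starts with the lip level or raised.
- bin_heading (a point): The point where the swivel axis and the tilt axis cross, 240 mm above the table. This frame turns with the swivel: x points (level) where the lip points, y to the left of that, z up.
- tail_knob (a point): Centre of the black barrel knob (short cylinder lying crosswise, 28 mm diameter, 26 mm long) at the bin's tail, 140 mm behind the tilt axis, on a 9 mm rod from the bin's back wall (56 mm behind the axis, 100 mm wide, top 36 mm above the axis). Pinch it from above by its flat ends, a finger either side of the rod; it pivots between the fingers. It moves swivel and tilt.
- lip (a point): Middle of the end of the zinc bin's pouring lip (about 45 mm wide), 150 mm ahead of the tilt axis and 30 mm below it when the bin is level. The bin is an open sheet-metal scoop, 98 mm wide, 68 mm deep, narrowing to the lip.
- gauge_mouth (a point): Centre of the open mouth of the rain gauge cylinder, the only upright cylinder beside the mount on its bracket: 88 mm high, 72 mm across the rim, mouth 118 mm above the table, 118 mm from the swivel axis. Fixed. When the bin points at it and is at 30 degrees, the lip is over the mouth.
- lever_box: Grey box 130 x 60 x 30 mm, fixed on the table to the right of the shelf, that carries the clamp lever. Origin: centre of its underside; x is the direction away from the robot in which the lever swings, y left, z up. The lever's pivot is 45 mm above the origin, its axis along y. Steel marks on the quadrant beside the lever: a long one upright (middle, light clamp) and short ones 34 degrees to either side (tight toward the robot, free away from it).
- clamp_lever (a joint): Lean of the clamp lever, rad; 0 = upright at the middle mark, positive = leaning along the box's +x (away from the robot, free), negative = toward the robot (tight). Stops at -0.72 and 0.72. Starts near tight. Friction hinge (0.14 N m, about 1.5 N at the knob), stays where it is left.
- lever_knob (a point): Centre of the lever's black barrel knob (a short cylinder lying crosswise along the box's y, 28 mm diameter, 26 mm long), 95 mm from the pivot on a 9 mm rod. Pinch it from above by its flat ends (fingers either side in y), or push it.
- mug: Blue enamel mug, 80 mm across, 85 mm high, handle on its +y side; loose bystander. Origin: centre of its underside.
- wind_cup: Stainless wind cup, standing mouth-down, dome 66 mm across, 38 mm high, with a thin arm 100 mm long along +x; loose bystander. Origin: centre of the mouth.
- jar: Small jar, 44 mm across, 60 mm high, standing on the shelf; loose bystander. Origin: centre of its underside.
There are look-alikes about, which are no part of the job. Leave any red look-alike of the lever_box alone.

How it is judged:
On the way, in this order (a step that is already met when the one before it is completed fails the run):
1. the clamp lever is pushed over to free (leaning more than 26 degrees away) (value of joint clamp_lever above 0.45 rad), for 0.2 s.
2. with the lever free, the bin's lip points at the gauge (gauge mouth within 12 mm of the bin's centre line) (value of joint clamp_lever above 0.45 rad and y of gauge_mouth in the frame of bin_heading between -0.012 and 0.012 m), for 0.2 s.
3. with the lever free and the bin still pointing at the gauge, the bin is tipped to 30 degrees nose-down, within 5 degrees (all of step 2 and value of joint tilt between 0.434 and 0.614 rad), for 0.2 s.
4. the clamp lever is brought back to its middle mark (within 7 degrees of upright) (value of joint clamp_lever between -0.12 and 0.12 rad), for 0.2 s.
At the end, for the whole second after the job is handed in: The gauge mouth's centre lies within 12 mm of the bin's centre line, the bin is 30 degrees nose-down within 5 degrees, the clamp lever is upright at its middle mark within 7 degrees, and all three are at rest (all of step 4 and y of gauge_mouth in the frame of bin_heading between -0.012 and 0.012 m and value of joint tilt between 0.434 and 0.614 rad and velocity of joint swivel between -0.05 and 0.05 rad/s and velocity of joint tilt between -0.05 and 0.05 rad/s and velocity of joint clamp_lever between -0.05 and 0.05 rad/s); the robot touches nothing.
It fails at once if the mug is shifted by more than 20 mm or tipped over (distance of mug from where it was at the start of the episode above 0.02 m or angle between mug's own z axis and vertical above 0.35 rad).
It fails at once if the wind cup is shifted by more than 20 mm or tipped over (distance of wind_cup from where it was at the start of the episode above 0.02 m or angle between wind_cup's own z axis and vertical above 0.35 rad).
It fails at once if the jar is shifted by more than 20 mm or tipped over (distance of jar from where it was at the start of the episode above 0.02 m or angle between jar's own z axis and vertical above 0.35 rad).
It also fails if it takes over 72 s, if anything falls off the work surface, if the arm or the gripper's body presses on something with over 40 N, if the wrist force passes 120 N, or if a joint passes its speed limit or range.

## Robot

A 7-joint arm with a two-finger parallel gripper is mounted at the origin on the work surface. World frame = base frame: x ahead of the robot, y to its left, z up, the work surface at z = 0. Lengths are in m, angles in rad, forces in N, time in s.
With the tool pointing down it reaches from about 0.4 to 0.85 m from the base axis. Payload 4.4 kg.
Tool frame: the origin (TCP) lies midway between the tips of the shut fingers; the grasp point (between the pads) lies 19 mm behind it; z points along the fingers, y is the direction in which the jaws open and shut (so a half turn about z gives the same grasp; the last joint's range is limited). The gripper opens to 94 mm and grips with 3 to 60 N. Pads are 16 mm wide; open, the fingers measure 119 mm over their backs; the gripper's body (75 mm by 177 mm) begins 78 mm behind the grasp point.
Start: joints at [-1.247, 0.628, 0.038, 1.517, -0.027, 0.996, -0.02], TCP at [0.247, 0.601, 0.205] pointing down, gripper open.
Joint ranges: [-3.06, 3.06], [-0.37, 2.12], [-1.25, 1.32], [0.18, 2.47], [-1.1, 4.24], [0.23, 1.98], [-2.94, 2.94]. Speed limits (rad/s): [2.57, 2.57, 3.14, 3.14, 3.14, 3.14, 3.14].

## Interface

Orientations are given as a 3x3 rotation matrix whose columns are the frame's x, y, z axes.
In Python, from plant import ctrl gives the robot as it stands. The module is installed in compiled form; this text tells all that it offers.
- The arm moves only by the tool carry_out, never from a script. Its argument "plan" is a list of rows, each an object with "delta_pos": the shift along the tool's x, y, z in mm, a list of three; "rotation": the turn, a rotation vector about the tool's x, y, z in degrees, a list of three. In form: [{"delta_pos": [tx, ty, tz], "rotation": [ax, ay, az]}, ...]. A call has 1 to 20 rows; each row is the pose to reach, as a shift and turn from the pose measured when the call began, along the tool's axes at that moment; what a row does not reach only later rows make up. A row lasts 1/12 s, in which the tool goes at most 41.7 mm and 7.16 degrees, less where a joint would pass 70% of its speed; a pose out of reach is approached as far as the arm can. A call with a gripper value outside its range is refused whole. "claw" is the opening, from 0 (shut) to 1 (fully open), set as the call begins (left out, the last holds). The fingers move at their own pace and stop on an object; the grip force is fixed at half the most. Time passes only in rows, so rows that repeat a pose let the fingers close. It gives the time, the measured TCP pose, the force and the opening at its end, in the units of the state.
- ctrl.sense(): the state, without advancing time (a new reading comes with each control period).
- ctrl.camera(name): name is "side" or "top"; returns (picture, depth): 400x640x3 uint8, red, green, blue; 400x640 float32, m along the optical axis (not along the pixel's ray), 0 where there is no reading.
- ctrl.calibration(name): a dict with "fx", "fy", "cx", "cy" (pixels), "extrinsics" (4x4, takes a point from camera to world coordinates). Camera axes: x right, y down, z forward; pixel columns grow to the right and rows downward; lengths in m; the calibration is good to about 2 mm. A picture is of the moment at which its call begins. calibration takes no time and is no camera call.
- ctrl.job_done(): hands the job in, once; it reports no verdict.
The state is a dict: "t": time; "qpos": joint angles; "joint_vel": joint speeds; "effort": joint torques, N m; "tool_pos": TCP position; "tcp_rot": TCP orientation; "wrist_force": force on the tool from outside, world axes, zero at the start; "wrist_torque": the same for the moment, N m; "gripper_width": finger opening in m.
Only numpy, scipy, OpenCV 4.12 (cv2) and the standard library are available. Lean on these libraries where they do the work, as an engineer would, in place of code of your own. Each camera call takes 0.05 s, during which the arm holds its last target.

## Working session

There is one attempt and no reset: what is moved stays moved. The work goes in short steps, Python scripts to look and compute and a tool call to move; the robot and the scene stay as the last step left them, time stands still between calls to the robot, and variables do not carry over. Pictures are saved under pics/ and viewed, and the job is handed in when it is done.

Besides the shell and the picture viewer there is one more tool, called after ">>>" in YAML: its name, and indented under it one key for each argument. carry_out: Moves the arm, as the interface text tells. Its arguments: {"type":"object","properties":{"plan":{"type":"array"},"claw":{"type":"number"}},"required":["plan"]}

```bash
mkdir -p pics; python3 - <<'E'
from plant import ctrl
import cv2,numpy as np
for n in("side","top"):
    p,d=ctrl.camera(n); cv2.imwrite(f"pics/{n}0.png",p[:,:,::-1]); np.savez(f"{n}0.npz",p=p,d=d)
    c=ctrl.calibration(n); print(n,c["fx"],c["fy"],c["cx"],c["cy"]);print(np.round(c["extrinsics"],4))
s=ctrl.sense()
for k in s: print(k,np.round(s[k],3))
E
```

```text
side 453.6381495620213 453.6381495620213 316.78245081967907 199.08949672121642
[[ 0.9414 -0.2445  0.2324  0.3048]
 [-0.3368 -0.7213  0.6052 -0.6395]
 [ 0.0197 -0.648  -0.7614  1.0516]
 [ 0.      0.      0.      1.    ]]
top 481.0636025091783 481.0636025091783 317.3198383001992 205.54910131854095
[[ 0.0248 -0.9764  0.2147  0.3181]
 [-0.9997 -0.0233  0.0096  0.0715]
 [-0.0043 -0.2148 -0.9766  1.4648]
 [ 0.      0.      0.      1.    ]]
t 0.1
qpos [-1.247  0.629  0.038  1.518 -0.027  0.996 -0.02 ]
joint_vel [-0.002 -0.001 -0.001 -0.002  0.001 -0.    -0.002]
effort [ 3.0000e-03 -5.5080e+01  1.1480e+00 -1.8712e+01 -5.2000e-02  1.9000e-02
  0.0000e+00]
tool_pos [0.247 0.601 0.205]
tcp_rot [[-0.925  0.38  -0.001]
 [ 0.38   0.925 -0.002]
 [-0.    -0.002 -1.   ]]
wrist_force [0.392 0.01  0.14 ]
wrist_torque [ 0.02  -0.041  0.009]
gripper_width 0.094
```

View pics/side0.png

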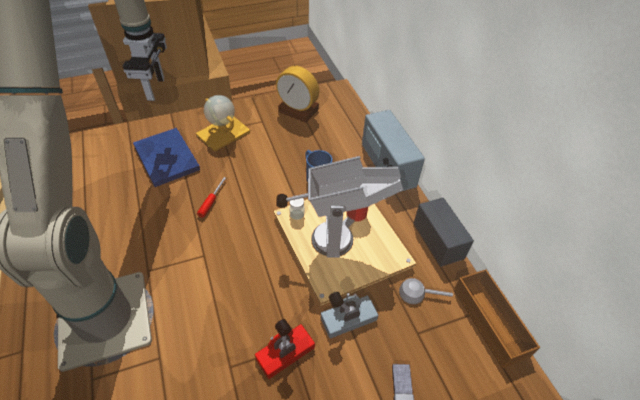

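View pics/top0.png

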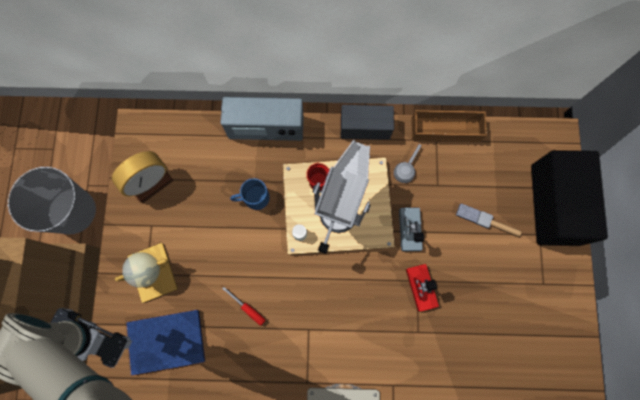

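The side view shows the bin's tail knob at (282,200), the lever knob at (337,298) and the red gauge at (357,212). In the top view they are at (324,247), (418,236) and (318,175). The jar is at (300,232) in the top view, close to the tail knob. I'll zoom in.

```bash
cat > h.py <<'E'
from plant import ctrl
import cv2,numpy as np
def shot(n,tag):
    p,d=ctrl.camera(n); np.savez(f"{n}{tag}.npz",p=p,d=d); return p,d
def load(n,tag):
    z=np.load(f"{n}{tag}.npz"); return z["p"],z["d"]
def cloud(n,d):
    c=ctrl.calibration(n);v,u=np.mgrid[:d.shape[0],:d.shape[1]]
    P=np.stack([(u-c["cx"])/c["fx"]*d,(v-c["cy"])/c["fy"]*d,d],-1)
    E=c["extrinsics"];return P@E[:3,:3].T+E[:3,3]
def ray(n,u,v,z):
    c=ctrl.calibration(n);E=c["extrinsics"]
    r=E[:3,:3]@np.array([(u-c["cx"])/c["fx"],(v-c["cy"])/c["fy"],1]);o=E[:3,3]
    return o+r*(z-o[2])/r[2]
def rr(n,u,v):
    c=ctrl.calibration(n);E=c["extrinsics"]
    r=E[:3,:3]@np.array([(u-c["cx"])/c["fx"],(v-c["cy"])/c["fy"],1]);return E[:3,3],r/np.linalg.norm(r)
def tri(uv1,uv2):
    o1,a=rr("side",*uv1);o2,b=rr("top",*uv2)
    s=np.linalg.lstsq(np.stack([a,-b],1),o2-o1,rcond=None)[0]
    p,q=o1+s[0]*a,o2+s[1]*b;return (p+q)/2,np.linalg.norm(p-q)
def crop(p,x0,y0,w,h,k,f):
    cv2.imwrite(f,cv2.resize(p[y0:y0+h,x0:x0+w,::-1],None,fx=k,fy=k,interpolation=cv2.INTER_CUBIC))
E
python3 - <<'E'
from h import *
p,d=load("side",0); crop(p,260,140,190,145,4,"pics/s0a.png"); crop(p,240,260,150,120,5,"pics/s0b.png")
p,d=load("top",0); crop(p,270,130,190,140,4,"pics/t0a.png")
E
```

```text
(no output)
```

View pics/s0a.png

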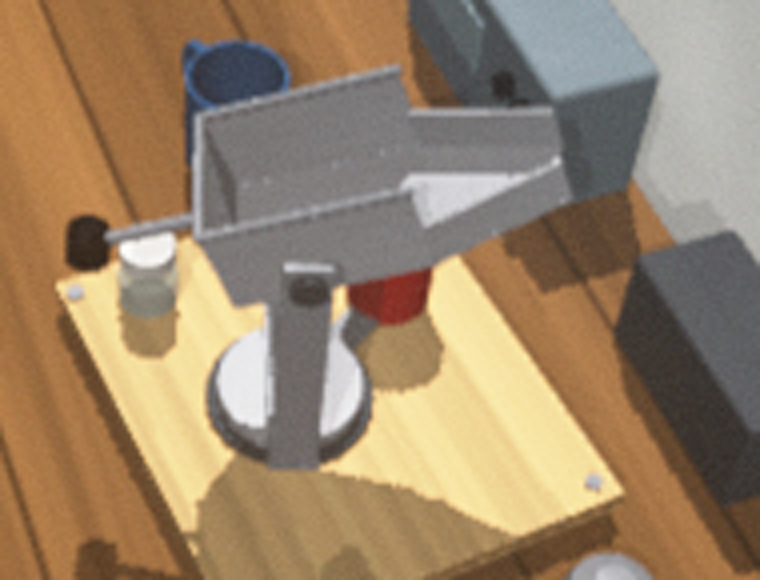

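View pics/s0b.png

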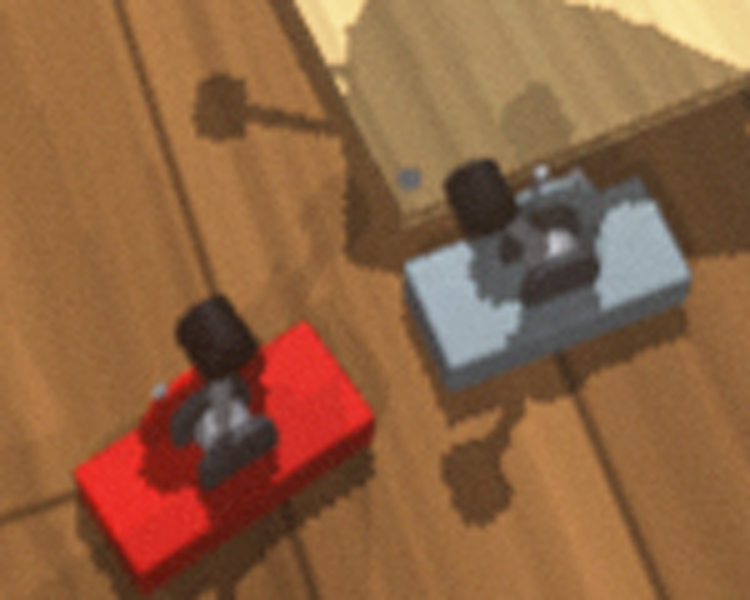

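View pics/t0a.png

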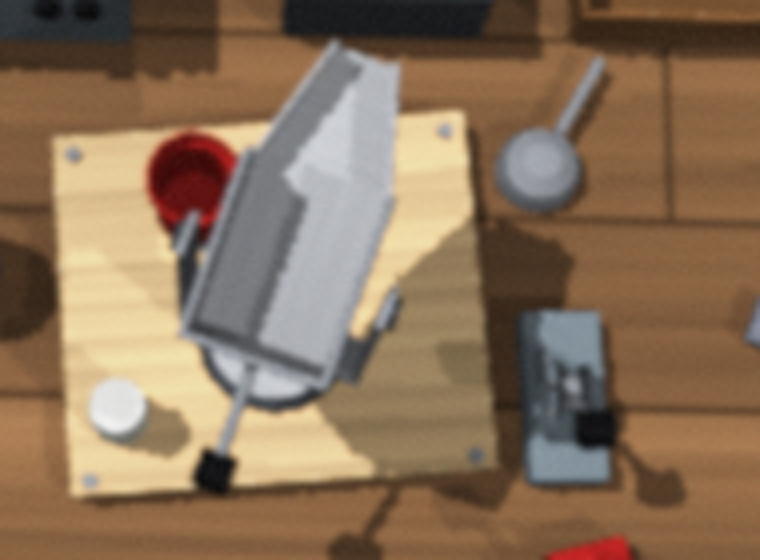

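```bash
python3 - <<'E'
from h import *
p,d=load("top",0); P=cloud("top",d); hsv=cv2.cvtColor(p,cv2.COLOR_RGB2HSV)
print("table z check",np.median(P[300:330,200:220,2]),"board",P[190,300,2],P[200,380,2])
b=np.array([[53,137],[463,112],[497,465],[70,497]])/4+[270,130]
C=np.array([ray("top",u,v,.03)for u,v in b]);print(C.round(4))
print([np.linalg.norm(C[i]-C[(i+1)%4]).round(4) for i in range(4)])
# order: back-left(+x,+y), back-right, front-right, front-left
M=np.array([[.17,.16],[.17,-.16],[-.11,-.16],[-.11,.16]])
def fit(M,W):
    mc,wc=M.mean(0),W.mean(0);A=(M-mc);B=W-wc
    th=np.arctan2((A[:,0]*B[:,1]-A[:,1]*B[:,0]).sum(),(A*B).sum())
    R=np.array([[np.cos(th),-np.sin(th)],[np.sin(th),np.cos(th)]]);t=wc-R@mc
    return th,t,np.abs(M@R.T+t-W).max()
th,t,e=fit(M,C[:,:2]);print("shelf yaw",th,"origin",t,"res",e)
# yellow depth pts
m=(np.abs(P[:,:,2]-.03)<.006)&(hsv[:,:,0]<32)&(hsv[:,:,0]>15)&(d>0)
m[:150]=0
m=m.astype(np.uint8);m[:, :280]=0;m[:,400:]=0
r=cv2.minAreaRect(P[m>0][:,:2].astype(np.float32));print("depthrect",r)
# gauge red
red=((hsv[:,:,0]<8)|(hsv[:,:,0]>172))&(hsv[:,:,1]>150);red[:150]=0;red[205:]=0;red[:,:290]=0;red[:,345:]=0
ys,xs=np.nonzero(red);print("red px",xs.min(),xs.max(),ys.min(),ys.max(),"zmax",np.percentile(P[red][:,2],[50,95,99]))
tp=red&(P[:,:,2]>.105)
Q=P[tp];print("rim pts",len(Q),Q[:,:2].min(0),Q[:,:2].max(0))
# circle crop est
for u,v in [(148,182),(192,132),(243,160)]: print(ray("top",u/4+270,v/4+130,.118).round(4))
# lever box grey corners
for n,L,o,k in(("top",[(522,312),(600,310),(611,483),(528,485)],(270,130),4),("side",[(405,265),(450,372),(688,282),(637,190)],(240,260),5)):
    W=np.array([ray(n,u/k+o[0],v/k+o[1],.03)for u,v in L]);print(n,W.round(4))
print("leverknob",tri((240+480/5,260+198/5),(270+596/4,130+428/4)))
print("tailknob",tri((260+88/4,140+241/4),(270+215/4,130+472/4)))
for n,tag,us in(("top",0,[(419,237),(323.7,248)]),("side",0,[(336,299.6),(282,200)])):
    p,d=load(n,0);P=cloud(n,d)
    for u,v in us: print(n,P[int(v),int(u)])
E
```

```text
table z check 8.20889029607974e-05 board 0.037206020937357476 0.02389857591427491
[[ 0.7625  0.1949  0.03  ]
 [ 0.7904 -0.1241  0.03  ]
 [ 0.5141 -0.148   0.03  ]
 [ 0.4824  0.1709  0.03  ]]
[np.float64(0.3202), np.float64(0.2773), np.float64(0.3205), np.float64(0.2812)]
shelf yaw 0.08990228662073313 origin [0.60746818 0.02073976] res 0.0018362288509438107
depthrect ((0.638677179813385, 0.0240153968334198), (0.2814916670322418, 0.3205868601799011), 5.132355690002441)
red px 307 328 163 188 zmax [0.07758371 0.11770786 0.12101768]
rim pts 106 [0.31808151 0.05613943] [0.74253527 0.11730291]
[0.7028 0.1169 0.118 ]
[0.7415 0.0859 0.118 ]
[0.7211 0.0482 0.118 ]
top [[ 0.6318 -0.1681  0.03  ]
 [ 0.6348 -0.2275  0.03  ]
 [ 0.5026 -0.233   0.03  ]
 [ 0.4996 -0.171   0.03  ]]
side [[ 0.5036 -0.1741  0.03  ]
 [ 0.5049 -0.2324  0.03  ]
 [ 0.6306 -0.2276  0.03  ]
 [ 0.6271 -0.174   0.03  ]]
leverknob (array([ 0.52707996, -0.20143115,  0.13283204]), np.float64(0.0012602200570808733))
tailknob (array([0.48270248, 0.06399711, 0.19672573]), np.float64(0.0010791520487407114))
top [ 0.52536106 -0.19846661  0.14777659]
top [0.48100203 0.06607056 0.20531273]
side [ 0.5248999  -0.20413106  0.14141959]
side [0.4821055  0.05934435 0.20331895]
```

```bash
cat >> h.py <<'E'
from scipy.spatial.transform import Rotation as Ro
def goto(pos,h):
    s=ctrl.sense();R=np.array(s["tcp_rot"]);p=np.array(s["tool_pos"])
    G=np.array([[-np.cos(h),-np.sin(h),0],[-np.sin(h),np.cos(h),0],[0,0,-1]])
    print("delta mm",(R.T@(np.array(pos)-p)*1000).round(1),"rot deg",np.degrees(Ro.from_matrix(R.T@G).as_rotvec()).round(1))
E
python3 - <<'E'
from h import *
from scipy.optimize import least_squares
p,d=load("top",0);hsv=cv2.cvtColor(p,cv2.COLOR_RGB2HSV)
red=((hsv[:,:,0]<10)|(hsv[:,:,0]>170))&(hsv[:,:,1]>140);red[:150]=0;red[205:]=0;red[:,:290]=0;red[:,345:]=0
cs,_=cv2.findContours(red.astype(np.uint8),0,1);c=max(cs,key=cv2.contourArea)[:,0,:]
W=np.array([ray("top",u,v,.118)[:2] for u,v in c])
# keep contour on outer rim: upper-left arc (left, back edges)
k=(c[:,0]<=325)&(c[:,1]<=180)
f=lambda q:np.hypot(W[k][:,0]-q[0],W[k][:,1]-q[1])-.036
s=least_squares(f,[.705,.081],loss="soft_l1",f_scale=.001);g=s.x
print("gauge",g,"rms",np.sqrt(np.mean(s.fun**2)),k.sum())
th=.09
for o in([.6075,.0207],):
    v=g-np.array(o);print("dist",np.hypot(*v),"bearing",np.arctan2(v[1],v[0]))
# jar, cup, mug
print("jar",ray("top",270+118/4,130+408/4,.09),"cup",ray("top",405,172,.03))
goto([.45,.25,.42],0.025)
E
```

```text
gauge [0.70610445 0.0832543 ] rms 0.006817576047993694 36
dist 0.1167727627174582 bearing 0.5653277207745485
jar [0.54073304 0.13454131 0.09      ] cup [ 0.74633854 -0.1834568   0.03      ]
delta mm [-321.3 -247.5 -214.9] rot deg [ -0.1  -0.  -23.8]
```

>>> carry_out:
  plan:
    - {"delta_pos": [0, 0, -40], "rotation": [0, 0, 0]}
    - {"delta_pos": [0, 0, -80], "rotation": [0, 0, 0]}
    - {"delta_pos": [0, 0, -120], "rotation": [0, 0, -3]}
    - {"delta_pos": [-20, -15, -160], "rotation": [0, 0, -6]}
    - {"delta_pos": [-50, -35, -190], "rotation": [0, 0, -9]}
    - {"delta_pos": [-80, -60, -215], "rotation": [0, 0, -12]}
    - {"delta_pos": [-110, -85, -215], "rotation": [0, 0, -15]}
    - {"delta_pos": [-140, -110, -215], "rotation": [0, 0, -18]}
    - {"delta_pos": [-170, -130, -215], "rotation": [0, 0, -21]}
    - {"delta_pos": [-200, -155, -215], "rotation": [0, 0, -24]}
    - {"delta_pos": [-230, -180, -215], "rotation": [0, 0, -24]}
    - {"delta_pos": [-260, -200, -215], "rotation": [0, 0, -24]}
    - {"delta_pos": [-290, -225, -215], "rotation": [0, 0, -24]}
    - {"delta_pos": [-321, -248, -215], "rotation": [0, 0, -24]}
    - {"delta_pos": [-321, -248, -215], "rotation": [0, 0, -24]}
  claw: 0.7

```text
t: 1.35
tool_pos: [0.4538, 0.2408, 0.4201]
tcp_rot: [[-1.0, -0.016, 0.002], [-0.016, 1.0, -0.007], [-0.002, -0.007, -1.0]]
wrist_force: [0.3, -0.9, -0.0]
gripper_width: 0.0659
```

```bash
python3 - <<'E'
from h import *
s=ctrl.sense();print(s["t"],np.round(s["qpos"],2),np.round(s["tool_pos"],3),np.round(s["wrist_force"],1),s["gripper_width"])
goto([.527,-.2013,.30],0.025)
E
```

```text
1.35 [-0.62  0.25  0.1   1.53 -0.02  1.36  1.07] [0.454 0.241 0.42 ] [ 0.3 -0.9 -0. ] 0.06587538352083452
delta mm [ -65.8 -442.4  123.2] rot deg [-0.4  0.1 -0.5]
```

>>> carry_out:
  plan:
    - {"delta_pos": [-5, -35, 0], "rotation": [0, 0, 0]}
    - {"delta_pos": [-10, -70, 0], "rotation": [0, 0, 0]}
    - {"delta_pos": [-15, -105, 0], "rotation": [0, 0, 0]}
    - {"delta_pos": [-20, -140, 0], "rotation": [0, 0, 0]}
    - {"delta_pos": [-25, -175, 0], "rotation": [0, 0, 0]}
    - {"delta_pos": [-30, -210, 0], "rotation": [0, 0, 0]}
    - {"delta_pos": [-35, -245, 0], "rotation": [0, 0, 0]}
    - {"delta_pos": [-40, -280, 0], "rotation": [0, 0, 0]}
    - {"delta_pos": [-45, -315, 0], "rotation": [0, 0, 0]}
    - {"delta_pos": [-50, -350, 0], "rotation": [0, 0, 0]}
    - {"delta_pos": [-55, -385, 20], "rotation": [0, 0, 0]}
    - {"delta_pos": [-60, -420, 45], "rotation": [0, 0, 0]}
    - {"delta_pos": [-66, -442, 75], "rotation": [0, 0, 0]}
    - {"delta_pos": [-66, -442, 105], "rotation": [0, 0, 0]}
    - {"delta_pos": [-66, -442, 123], "rotation": [0, 0, 0]}
    - {"delta_pos": [-66, -442, 123], "rotation": [0, 0, 0]}
    - {"delta_pos": [-66, -442, 123], "rotation": [0, 0, 0]}
  claw: 0.7

```text
t: 2.77
tool_pos: [0.5268, -0.2004, 0.2996]
tcp_rot: [[-1.0, -0.016, -0.0], [-0.016, 1.0, -0.006], [0.0, -0.006, -1.0]]
wrist_force: [-0.0, -0.0, 0.0]
gripper_width: 0.0662
```

```bash
python3 - <<'E'
from h import *
s=ctrl.sense();print(s["t"],np.round(s["qpos"],2),np.round(s["tool_pos"],3),np.round(s["wrist_force"],1),s["gripper_width"])
p,d=shot("side",1);crop(p,240,120,200,250,3,"pics/s1.png")
goto([.527,-.2013,.118],0.025)
E
```

```text
2.7667 [ 0.1   0.42  0.32  1.64 -0.14  1.1   2.04] [ 0.527 -0.2    0.3  ] [-0. -0.  0.] 0.06618877649451131
delta mm [  1.2   0.7 183. ] rot deg [-0.4  0.1 -0.5]
```

View pics/s1.png

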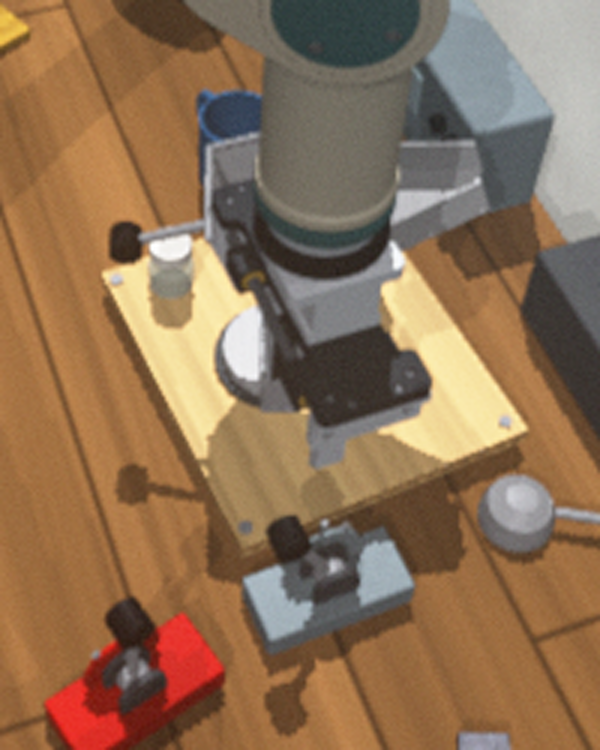

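The gripper hangs above the lever box (fingers near (325,455) in the crop, knob at (290,538)), and nothing is in the way. I'll descend and pinch.

>>> carry_out:
  plan:
    - {"delta_pos": [1, -1, 30], "rotation": [0, 0, 0]}
    - {"delta_pos": [1, -1, 60], "rotation": [0, 0, 0]}
    - {"delta_pos": [1, -1, 90], "rotation": [0, 0, 0]}
    - {"delta_pos": [1, -1, 115], "rotation": [0, 0, 0]}
    - {"delta_pos": [1, -1, 135], "rotation": [0, 0, 0]}
    - {"delta_pos": [1, -1, 150], "rotation": [0, 0, 0]}
    - {"delta_pos": [1, -1, 165], "rotation": [0, 0, 0]}
    - {"delta_pos": [1, -1, 175], "rotation": [0, 0, 0]}
    - {"delta_pos": [1, -1, 183], "rotation": [0, 0, 0]}
    - {"delta_pos": [1, -1, 183], "rotation": [0, 0, 0]}
    - {"delta_pos": [1, -1, 183], "rotation": [0, 0, 0]}
  claw: 0.7

```text
t: 3.73
tool_pos: [0.5278, -0.2031, 0.1186]
tcp_rot: [[-1.0, -0.017, 0.004], [-0.017, 1.0, -0.007], [-0.004, -0.007, -1.0]]
wrist_force: [0.3, -0.4, -0.4]
gripper_width: 0.0659
```

>>> carry_out:
  plan:
    - {"delta_pos": [0, 0, 0], "rotation": [0, 0, 0]}
    - {"delta_pos": [0, 0, 0], "rotation": [0, 0, 0]}
    - {"delta_pos": [0, 0, 0], "rotation": [0, 0, 0]}
    - {"delta_pos": [0, 0, 0], "rotation": [0, 0, 0]}
    - {"delta_pos": [0, 0, 0], "rotation": [0, 0, 0]}
    - {"delta_pos": [0, 0, 0], "rotation": [0, 0, 0]}
    - {"delta_pos": [0, 0, 0], "rotation": [0, 0, 0]}
    - {"delta_pos": [0, 0, 0], "rotation": [0, 0, 0]}
  claw: 0.0

```text
t: 4.4
tool_pos: [0.5276, -0.1998, 0.1186]
tcp_rot: [[-1.0, -0.019, 0.002], [-0.019, 1.0, -0.003], [-0.002, -0.003, -1.0]]
wrist_force: [-1.3, 5.3, 2.7]
gripper_width: 0.0257
```

```bash
python3 - <<'E'
from h import *
s=ctrl.sense();print(s["t"],np.round(s["qpos"],2),np.round(s["tool_pos"],4),np.round(s["wrist_force"],1),s["gripper_width"])
p,d=shot("side",2);crop(p,290,240,120,120,5,"pics/s2.png")
p,d=shot("top",2);crop(p,370,190,100,80,6,"pics/t2.png")
E
```

```text
4.4 [ 0.15  0.63  0.25  1.85 -0.23  0.68  2.12] [ 0.5276 -0.1998  0.1186] [-1.3  5.3  2.7] 0.025684275778250318
```

View pics/s2.png

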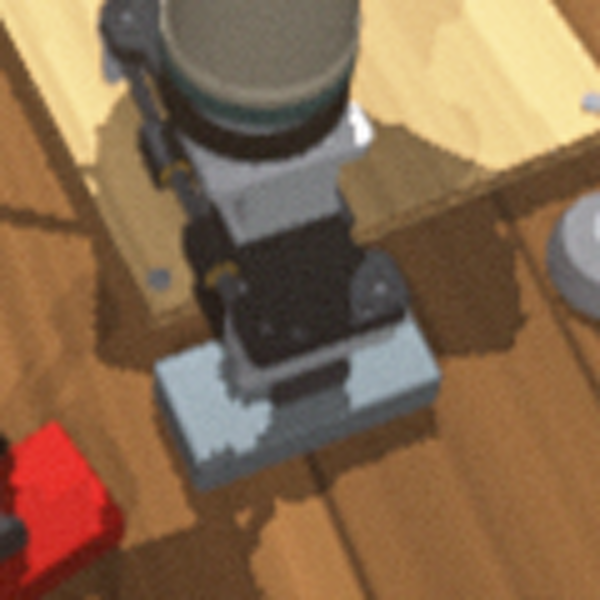

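View pics/t2.png

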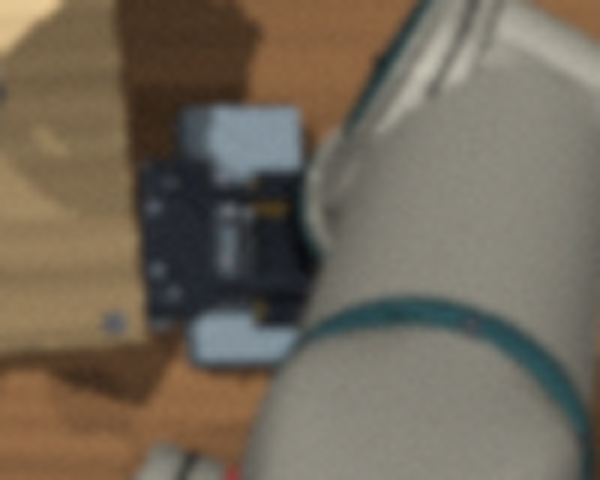

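>>> carry_out:
  plan:
    - {"delta_pos": [-6, 0, -2.5], "rotation": [0, 0, 0]}
    - {"delta_pos": [-11, 0, -4], "rotation": [0, 0, 0]}
    - {"delta_pos": [-18, 0, -6], "rotation": [0, 0, 0]}
    - {"delta_pos": [-25, 0, -7.5], "rotation": [0, 0, 0]}
    - {"delta_pos": [-32, 0, -8.5], "rotation": [0, 0, 0]}
    - {"delta_pos": [-39.5, 0, -8.6], "rotation": [0, 0, 0]}
    - {"delta_pos": [-47, 0, -8.5], "rotation": [0, 0, 0]}
    - {"delta_pos": [-54, 0, -7.5], "rotation": [0, 0, 0]}
    - {"delta_pos": [-61, 0, -6], "rotation": [0, 0, 0]}
    - {"delta_pos": [-67.5, 0, -4.4], "rotation": [0, 0, 0]}
    - {"delta_pos": [-74, 0, -2], "rotation": [0, 0, 0]}
    - {"delta_pos": [-81, 0, 1], "rotation": [0, 0, 0]}
    - {"delta_pos": [-87, 0, 4.5], "rotation": [0, 0, 0]}
    - {"delta_pos": [-93, 0, 8], "rotation": [0, 0, 0]}
    - {"delta_pos": [-96, 0, 10], "rotation": [0, 0, 0]}
    - {"delta_pos": [-96, 0, 10], "rotation": [0, 0, 0]}
    - {"delta_pos": [-96, 0, 10], "rotation": [0, 0, 0]}
  claw: 0.0

```text
t: 5.92
tool_pos: [0.628, -0.1954, 0.1103]
tcp_rot: [[-1.0, -0.021, 0.009], [-0.021, 1.0, -0.001], [-0.009, -0.001, -1.0]]
wrist_force: [1.8, 5.1, 3.7]
gripper_width: 0.0252
```

>>> carry_out:
  plan:
    - {"delta_pos": [0, 0, 0], "rotation": [0, 0, 0]}
    - {"delta_pos": [0, 0, 0], "rotation": [0, 0, 0]}
    - {"delta_pos": [0, 0, 0], "rotation": [0, 0, 0]}
    - {"delta_pos": [0, 0, 0], "rotation": [0, 0, 0]}
    - {"delta_pos": [0, 0, -20], "rotation": [0, 0, 0]}
    - {"delta_pos": [0, 0, -50], "rotation": [0, 0, 0]}
    - {"delta_pos": [0, 0, -90], "rotation": [0, 0, 0]}
    - {"delta_pos": [0, 0, -130], "rotation": [0, 0, 0]}
    - {"delta_pos": [30, 0, -170], "rotation": [0, 0, 0]}
    - {"delta_pos": [60, 0, -210], "rotation": [0, 0, 0]}
    - {"delta_pos": [90, 0, -250], "rotation": [0, 0, 0]}
    - {"delta_pos": [120, 0, -280], "rotation": [0, 0, 0]}
    - {"delta_pos": [150, 20, -280], "rotation": [0, 0, 0]}
    - {"delta_pos": [160, 50, -280], "rotation": [0, 0, 0]}
    - {"delta_pos": [160, 50, -280], "rotation": [0, 0, 0]}
  claw: 0.7

```text
t: 7.17
tool_pos: [0.4612, -0.1444, 0.3908]
tcp_rot: [[-1.0, -0.023, 0.011], [-0.023, 1.0, 0.003], [-0.011, 0.003, -1.0]]
wrist_force: [-0.0, 1.1, -0.1]
gripper_width: 0.0656
```

```bash
python3 - <<'E'
from h import *
s=ctrl.sense();print(s["t"],np.round(s["qpos"],2),np.round(s["tool_pos"],4),np.round(s["wrist_force"],1),s["gripper_width"])
p,d=shot("side",3);cv2.imwrite("pics/s3.png",p[:,:,::-1])
p,d=shot("top",3);cv2.imwrite("pics/t3.png",p[:,:,::-1])
goto([.4815,.0643,.36],-.334)
E
```

```text
7.1667 [-0.    0.21  0.32  1.68 -0.08  1.25  1.93] [ 0.4612 -0.1444  0.3908] [-0.   1.1 -0.1] 0.06561287006189677
delta mm [-21.7 211.8  29.7] rot deg [ 0.1  0.7 20.4]
```

View pics/s3.png

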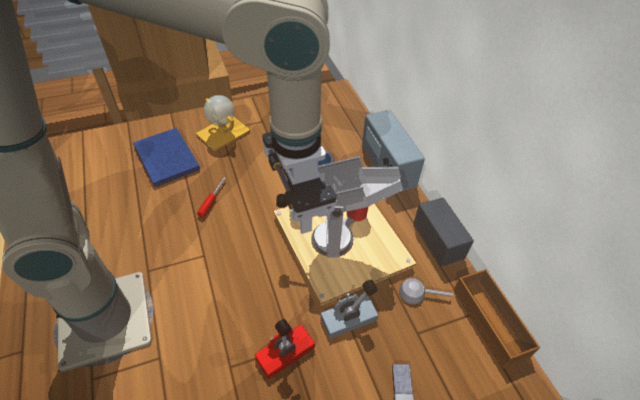

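View pics/t3.png

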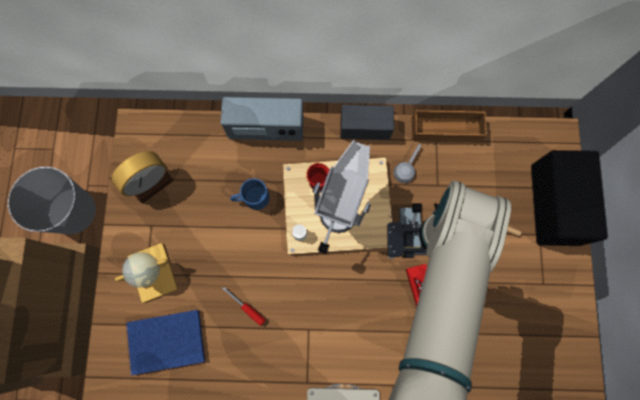

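Side view: the lever now leans away, knob at (370,288), so it is free. Next is the tail knob.

>>> carry_out:
  plan:
    - {"delta_pos": [-5, 35, 0], "rotation": [0, 0, 5]}
    - {"delta_pos": [-10, 70, 0], "rotation": [0, 0, 10]}
    - {"delta_pos": [-15, 105, 0], "rotation": [0, 0, 15]}
    - {"delta_pos": [-18, 140, 0], "rotation": [0, 0, 20.4]}
    - {"delta_pos": [-21, 175, 10], "rotation": [0, 0, 20.4]}
    - {"delta_pos": [-22, 212, 30], "rotation": [0, 0.7, 20.4]}
    - {"delta_pos": [-22, 212, 60], "rotation": [0, 0.7, 20.4]}
    - {"delta_pos": [-22, 212, 90], "rotation": [0, 0.7, 20.4]}
    - {"delta_pos": [-22, 212, 120], "rotation": [0, 0.7, 20.4]}
    - {"delta_pos": [-22, 212, 140], "rotation": [0, 0.7, 20.4]}
    - {"delta_pos": [-22, 212, 140], "rotation": [0, 0.7, 20.4]}
    - {"delta_pos": [-22, 212, 140], "rotation": [0, 0.7, 20.4]}
  claw: 0.7

```text
t: 8.27
tool_pos: [0.4833, 0.0636, 0.2487]
tcp_rot: [[-0.944, 0.329, -0.003], [0.329, 0.944, -0.0], [0.003, -0.001, -1.0]]
wrist_force: [0.1, 0.4, -0.3]
gripper_width: 0.0659
```

```bash
python3 - <<'E'
from h import *
s=ctrl.sense();print(s["t"],np.round(s["qpos"],2),np.round(s["tool_pos"],4),np.round(s["wrist_force"],1),s["gripper_width"])
p,d=shot("side",4);crop(p,220,120,170,140,4,"pics/s4.png")
goto([.4825,.0640,.183],-.334)
E
```

```text
8.2667 [-0.36  0.35  0.23  1.9  -0.1   0.9   1.16] [0.4833 0.0636 0.2487] [ 0.1  0.4 -0.3] 0.06585687890088997
delta mm [ 1.6 -0.5 66.9] rot deg [ 0.  -0.  -0.1]
```

View pics/s4.png

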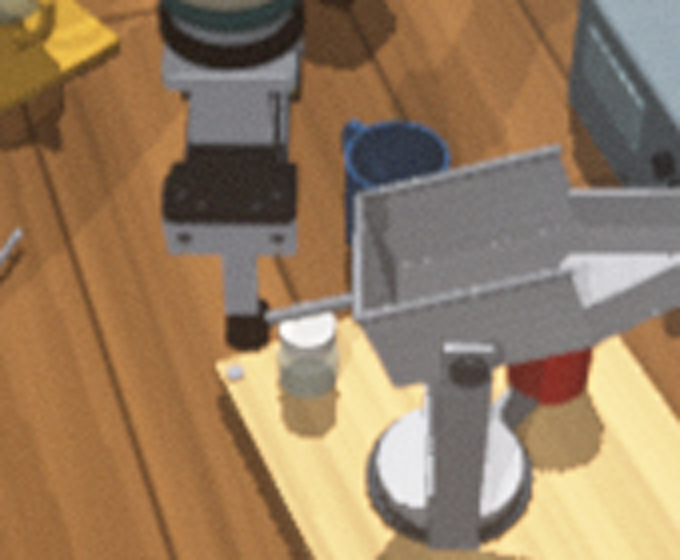

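The finger hangs straight over the tail knob at (245,328) in the crop, clear of the jar at (308,345). I'll go down and pinch.

>>> carry_out:
  plan:
    - {"delta_pos": [1.5, -0.5, 20], "rotation": [0, 0, 0]}
    - {"delta_pos": [1.5, -0.5, 38], "rotation": [0, 0, 0]}
    - {"delta_pos": [1.5, -0.5, 52], "rotation": [0, 0, 0]}
    - {"delta_pos": [1.5, -0.5, 62], "rotation": [0, 0, 0]}
    - {"delta_pos": [1.5, -0.5, 67], "rotation": [0, 0, 0]}
    - {"delta_pos": [1.5, -0.5, 67], "rotation": [0, 0, 0]}
    - {"delta_pos": [1.5, -0.5, 67], "rotation": [0, 0, 0]}
  claw: 0.7

```text
t: 8.9
tool_pos: [0.4837, 0.0638, 0.184]
tcp_rot: [[-0.944, 0.329, 0.002], [0.329, 0.944, 0.001], [-0.001, 0.002, -1.0]]
wrist_force: [-0.2, -0.2, -0.2]
gripper_width: 0.0656
```

>>> carry_out:
  plan:
    - {"delta_pos": [0, 0, 0], "rotation": [0, 0, 0]}
    - {"delta_pos": [0, 0, 0], "rotation": [0, 0, 0]}
    - {"delta_pos": [0, 0, 0], "rotation": [0, 0, 0]}
    - {"delta_pos": [0, 0, 0], "rotation": [0, 0, 0]}
    - {"delta_pos": [0, 0, 0], "rotation": [0, 0, 0]}
    - {"delta_pos": [0, 0, 0], "rotation": [0, 0, 0]}
    - {"delta_pos": [0, 0, 0], "rotation": [0, 0, 0]}
    - {"delta_pos": [0, 0, 0], "rotation": [0, 0, 0]}
  claw: 0.0

```text
t: 9.57
tool_pos: [0.4838, 0.0644, 0.1841]
tcp_rot: [[-0.945, 0.328, 0.002], [0.328, 0.945, 0.002], [-0.001, 0.002, -1.0]]
wrist_force: [0.5, 1.6, 2.2]
gripper_width: 0.0254
```

```bash
python3 - <<'E'
from h import *
s=ctrl.sense();print(s["t"],np.round(s["qpos"],2),np.round(s["tool_pos"],4),np.round(s["wrist_force"],1),s["gripper_width"])
o=np.array([.6075,.0207]);v=np.array(s["tool_pos"][:2])-o
r=np.hypot(*v);a=np.arctan2(-v[1],-v[0]);print("r",r,"h",a)
for f in np.linspace(0,1,11)[1:]:
    h=a+(0.557-a)*f; print(round(f,2),end=" ")
    goto([o[0]-r*np.cos(h),o[1]-r*np.sin(h),s["tool_pos"][2]],h)
E
```

```text
9.5667 [-0.34  0.44  0.21  1.99 -0.13  0.73  1.19] [0.4838 0.0644 0.1841] [0.5 1.6 2.2] 0.02544399484865047
r 0.1312203918052053 h -0.33989652592697117
0.1 delta mm [ -0.5 -11.8  -0. ] rot deg [ 0.1  0.1 -4.8]
0.2 delta mm [ -2.  -23.4  -0. ] rot deg [  0.1   0.1 -10. ]
0.3 delta mm [ -4.5 -34.9  -0.1] rot deg [  0.1   0.1 -15.1]
0.4 delta mm [ -8.1 -46.1  -0.1] rot deg [  0.1   0.1 -20.2]
0.5 delta mm [-12.7 -57.   -0.1] rot deg [  0.1   0.1 -25.4]
0.6 delta mm [-18.2 -67.4  -0.1] rot deg [  0.1   0.1 -30.5]
0.7 delta mm [-24.6 -77.2  -0.1] rot deg [  0.1   0.1 -35.6]
0.8 delta mm [-31.9 -86.5  -0.1] rot deg [  0.1   0.1 -40.8]
0.9 delta mm [-39.9 -95.   -0.1] rot deg [  0.1   0.1 -45.9]
1.0 delta mm [ -48.7 -102.8   -0.2] rot deg [  0.1   0.1 -51.1]
```

>>> carry_out:
  plan:
    - {"delta_pos": [-0.1, -6, 0], "rotation": [0, 0, -2.5]}
    - {"delta_pos": [-0.5, -12, 0], "rotation": [0, 0, -5]}
    - {"delta_pos": [-1, -17.6, 0], "rotation": [0, 0, -7.5]}
    - {"delta_pos": [-2, -23.4, 0], "rotation": [0, 0, -10]}
    - {"delta_pos": [-3.2, -29.2, 0], "rotation": [0, 0, -12.5]}
    - {"delta_pos": [-4.5, -35, 0], "rotation": [0, 0, -15]}
    - {"delta_pos": [-6.2, -40.5, 0], "rotation": [0, 0, -17.6]}
    - {"delta_pos": [-8, -46, 0], "rotation": [0, 0, -20.2]}
    - {"delta_pos": [-10.3, -51.6, 0], "rotation": [0, 0, -22.8]}
    - {"delta_pos": [-12.7, -57, 0], "rotation": [0, 0, -25.4]}
    - {"delta_pos": [-15.4, -62.3, 0], "rotation": [0, 0, -28]}
    - {"delta_pos": [-18.2, -67.4, 0], "rotation": [0, 0, -30.5]}
    - {"delta_pos": [-21.3, -72.4, 0], "rotation": [0, 0, -33]}
    - {"delta_pos": [-24.6, -77.2, 0], "rotation": [0, 0, -35.6]}
    - {"delta_pos": [-28.2, -82, 0], "rotation": [0, 0, -38.2]}
    - {"delta_pos": [-32, -86.5, 0], "rotation": [0, 0, -40.8]}
    - {"delta_pos": [-36, -91, 0], "rotation": [0, 0, -43.4]}
    - {"delta_pos": [-40, -95, 0], "rotation": [0, 0, -46]}
    - {"delta_pos": [-44.3, -99, 0], "rotation": [0, 0, -48.5]}
    - {"delta_pos": [-48.7, -102.8, 0], "rotation": [0, 0, -51]}
  claw: 0.0

```text
t: 11.23
tool_pos: [0.4973, -0.047, 0.1841]
tcp_rot: [[-0.848, -0.53, 0.004], [-0.53, 0.848, 0.004], [-0.005, 0.001, -1.0]]
wrist_force: [1.9, 5.2, -1.0]
gripper_width: 0.026
```

>>> carry_out:
  plan:
    - {"delta_pos": [0, 0, 0], "rotation": [0, 0, 0]}
    - {"delta_pos": [0, 0, 0], "rotation": [0, 0, 0]}
    - {"delta_pos": [0, 0, 0], "rotation": [0, 0, 0]}

```text
t: 11.48
tool_pos: [0.4975, -0.0471, 0.184]
tcp_rot: [[-0.848, -0.53, 0.004], [-0.53, 0.848, 0.003], [-0.006, 0.001, -1.0]]
wrist_force: [1.9, 0.2, -1.5]
gripper_width: 0.0257
```

```bash
python3 - <<'E'
from h import *
s=ctrl.sense();print(s["t"],np.round(s["qpos"],2),np.round(s["tool_pos"],4),np.round(s["wrist_force"],1),s["gripper_width"])
o=np.array([.6075,.0207]);v=np.array(s["tool_pos"][:2])-o
r=np.hypot(*v);a=np.arctan2(-v[1],-v[0]);print("r",r,"h",a)
p,d=shot("side",5);crop(p,260,140,170,140,4,"pics/s5.png")
p,d=shot("top",5);crop(p,270,130,150,130,4,"pics/t5.png")
E
```

```text
11.4833 [ 0.07  0.44 -0.04  1.96  0.02  0.74  2.15] [ 0.4975 -0.0471  0.184 ] [ 1.9  0.2 -1.5] 0.025700216564434594
r 0.1292413742340309 h 0.5525719182108995
```

View pics/s5.png

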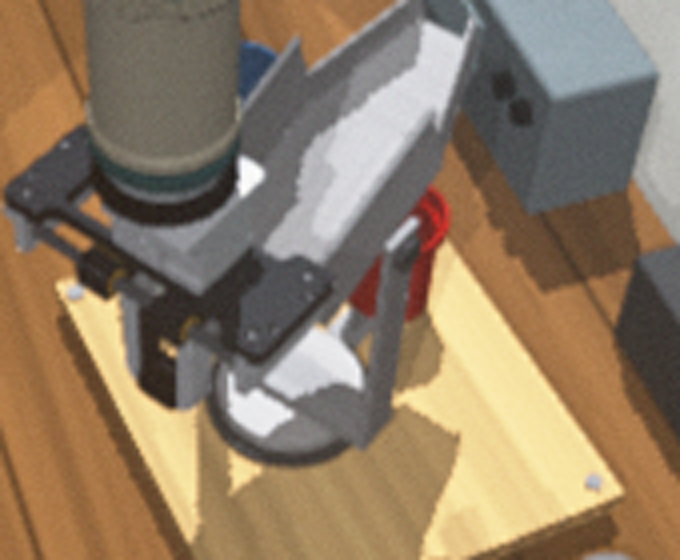

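View pics/t5.png

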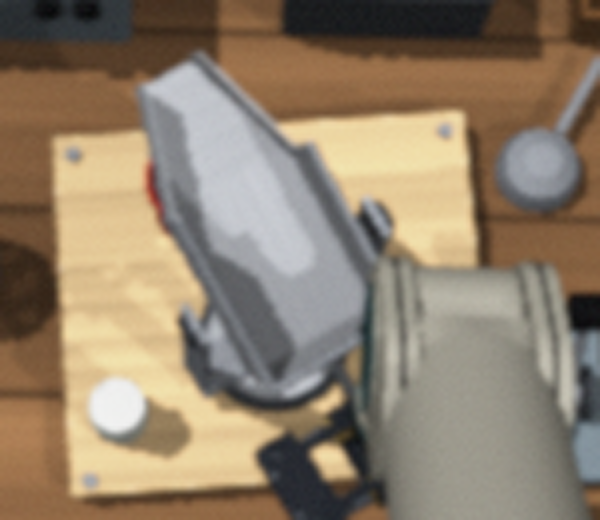

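```bash
python3 - <<'E'
from h import *
from scipy.optimize import least_squares
def redc(n,tag,box):
    p,d=load(n,tag);hsv=cv2.cvtColor(p,cv2.COLOR_RGB2HSV)
    red=(((hsv[:,:,0]<12)|(hsv[:,:,0]>168))&(hsv[:,:,1]>130)).astype(np.uint8)
    m=np.zeros_like(red);x0,y0,x1,y1=box;m[y0:y1,x0:x1]=red[y0:y1,x0:x1]
    cs,_=cv2.findContours(m,0,1);c=max(cs,key=cv2.contourArea);return cv2.convexHull(c)[:,0,:]
h=redc("top",0,(300,158,335,195));print(h.tolist())
A=np.array([ray("top",u,v,.118)[:2] for u,v in h if v<178 and u<326])
h2=redc("side",5,(335,180,380,225));print(h2.tolist())
B=np.array([ray("side",u,v,.118)[:2] for u,v in h2 if v<198 and u>365])
print(A.round(4).tolist(),B.round(4).tolist())
for W in(A,np.vstack([A,B])):
    s=least_squares(lambda q:np.hypot(W[:,0]-q[0],W[:,1]-q[1])-.036,[.705,.081],loss="soft_l1",f_scale=.002)
    v=s.x-[.6075,.0207];print(s.x,s.fun.round(4) if 0 else np.abs(s.fun).max(),"dist",np.hypot(*v),"bearing",np.arctan2(v[1],v[0]))
# yoke arm tops in t5 (z~.25): left ~(187,318), right ~(375,215)
for a in[(190,322),(378,215)]: print(ray("top",a[0]/4+270,a[1]/4+130,.26))
E
```

```text
[[318, 162], [321, 163], [325, 165], [328, 168], [328, 171], [323, 184], [321, 188], [320, 189], [311, 187], [307, 179], [307, 170], [308, 168], [312, 164], [316, 162]]
[[371, 189], [372, 191], [372, 197], [365, 218], [363, 219], [362, 219], [362, 215], [364, 191], [366, 188], [368, 186]]
[[0.7445, 0.0859], [0.7417, 0.0771], [0.7359, 0.0653], [0.7194, 0.1174], [0.7256, 0.1146], [0.738, 0.1033], [0.7444, 0.0918]] [[0.7441, 0.0889], [0.7437, 0.0813], [0.7347, 0.0614], [0.7324, 0.0968], [0.7407, 0.1019]]
[0.70732566 0.08435233] 0.0018056595889631988 dist 0.11839249079433317 bearing 0.5676335660960352
[0.70743095 0.08431797] 0.008061122849306612 dist 0.11846282133671981 bearing 0.5669111577279085
[0.56993621 0.08251796 0.26      ]
[ 0.64357414 -0.03738948  0.26      ]
```

```bash
python3 - <<'E'
from h import *
s=ctrl.sense();z0=s["tool_pos"][2]
o=np.array([.6075,.0207])
for f in np.linspace(0,1,9)[1:]:
    t=-.33+f*(.524+.33);h=.5526+.0145*f
    r=(140*np.cos(t)-132.4+129.2)/1000;z=z0+.14*(np.sin(t)+.324)
    print(round(t,2),end=" ");goto([o[0]-r*np.cos(h),o[1]-r*np.sin(h),z],.558+.01*f)
E
```

```text
-0.22 delta mm [  4.   -0.3 -14.4] rot deg [ 0.   0.3 -0. ]
-0.12 delta mm [  6.5  -0.6 -29.1] rot deg [ 0.   0.3 -0.1]
-0.01 delta mm [  7.3  -0.8 -44. ] rot deg [ 0.   0.3 -0.2]
0.1 delta mm [  6.6  -1.  -59. ] rot deg [ 0.   0.3 -0.3]
0.2 delta mm [  4.3  -1.3 -73.7] rot deg [ 0.   0.3 -0.3]
0.31 delta mm [  0.4  -1.5 -88.1] rot deg [ 0.   0.3 -0.4]
0.42 delta mm [  -5.    -1.7 -102.1] rot deg [ 0.   0.3 -0.5]
0.52 delta mm [ -11.8   -1.8 -115.3] rot deg [ 0.   0.3 -0.5]
```

>>> carry_out:
  plan:
    - {"delta_pos": [2, -0.2, -7], "rotation": [0, 0, 0]}
    - {"delta_pos": [4, -0.3, -14.4], "rotation": [0, 0, 0]}
    - {"delta_pos": [5.4, -0.5, -22], "rotation": [0, 0, 0]}
    - {"delta_pos": [6.5, -0.6, -29], "rotation": [0, 0, 0]}
    - {"delta_pos": [7, -0.7, -36.5], "rotation": [0, 0, 0]}
    - {"delta_pos": [7.3, -0.8, -44], "rotation": [0, 0, 0]}
    - {"delta_pos": [7.1, -0.9, -51.5], "rotation": [0, 0, 0]}
    - {"delta_pos": [6.6, -1, -59], "rotation": [0, 0, 0]}
    - {"delta_pos": [5.6, -1.1, -66.5], "rotation": [0, 0, 0]}
    - {"delta_pos": [4.3, -1.3, -74], "rotation": [0, 0, 0]}
    - {"delta_pos": [2.5, -1.4, -81], "rotation": [0, 0, 0]}
    - {"delta_pos": [0.4, -1.5, -88], "rotation": [0, 0, 0]}
    - {"delta_pos": [-2.2, -1.6, -95], "rotation": [0, 0, 0]}
    - {"delta_pos": [-5, -1.7, -102], "rotation": [0, 0, 0]}
    - {"delta_pos": [-8.3, -1.8, -109], "rotation": [0, 0, 0]}
    - {"delta_pos": [-11.8, -1.8, -115], "rotation": [0, 0, 0]}
    - {"delta_pos": [-11.8, -1.8, -115], "rotation": [0, 0, 0]}
    - {"delta_pos": [-11.8, -1.8, -115], "rotation": [0, 0, 0]}
    - {"delta_pos": [-11.8, -1.8, -115], "rotation": [0, 0, 0]}
  claw: 0.0

```text
t: 13.17
tool_pos: [0.5082, -0.0426, 0.2998]
tcp_rot: [[-0.848, -0.53, 0.006], [-0.53, 0.848, 0.004], [-0.007, 0.0, -1.0]]
wrist_force: [-2.7, 4.1, 2.3]
gripper_width: 0.0258
```

```bash
python3 - <<'E'
from h import *
s=ctrl.sense();print(s["t"],np.round(s["qpos"],2),np.round(s["tool_pos"],4),np.round(s["wrist_force"],1),s["gripper_width"])
o=np.array([.6075,.0207]);v=np.array(s["tool_pos"][:2])-o
r=np.hypot(*v);a=np.arctan2(-v[1],-v[0]);print("r",r,"h",a)
p,d=shot("side",6);crop(p,260,140,170,140,4,"pics/s6.png")
p,d=shot("top",6);crop(p,270,130,150,130,4,"pics/t6.png")
E
```

```text
13.1667 [ 0.06  0.32 -0.04  1.77  0.01  1.04  2.15] [ 0.5082 -0.0426  0.2998] [-2.7  4.1  2.3] 0.025830176997923587
r 0.11778697171349783 h 0.5675307019290168
```

View pics/s6.png

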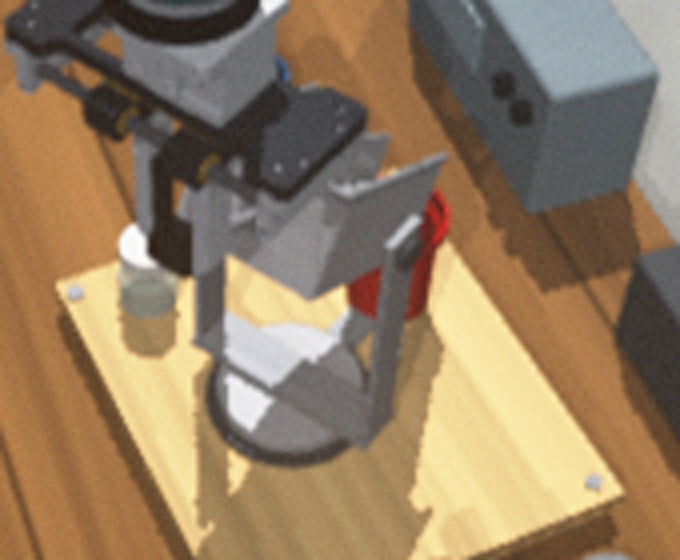

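View pics/t6.png

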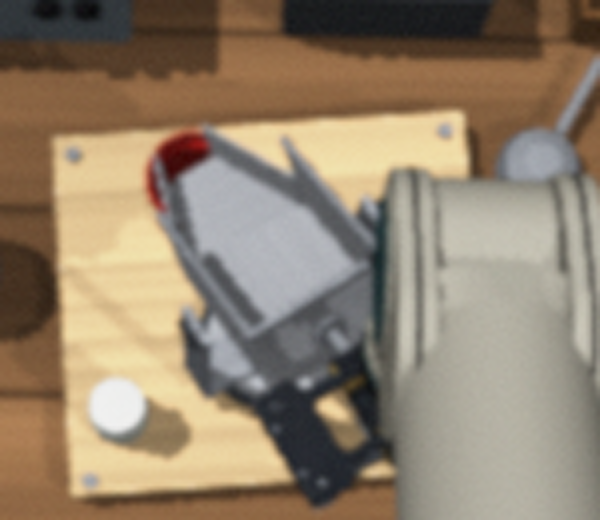

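Top view: the lip (edge (165,185)–(208,130)) lies over the red gauge mouth. I'll release, back off and measure tilt and heading.

>>> carry_out:
  plan:
    - {"delta_pos": [0, 0, 0], "rotation": [0, 0, 0]}
    - {"delta_pos": [0, 0, 0], "rotation": [0, 0, 0]}
    - {"delta_pos": [0, 0, 0], "rotation": [0, 0, 0]}
    - {"delta_pos": [0, 0, 0], "rotation": [0, 0, 0]}
    - {"delta_pos": [0, 0, 0], "rotation": [0, 0, 0]}
    - {"delta_pos": [0, 0, -20], "rotation": [0, 0, 0]}
    - {"delta_pos": [0, 0, -45], "rotation": [0, 0, 0]}
    - {"delta_pos": [0, 0, -75], "rotation": [0, 0, 0]}
    - {"delta_pos": [20, -25, -90], "rotation": [0, 0, 5]}
    - {"delta_pos": [40, -55, -90], "rotation": [0, 0, 10]}
    - {"delta_pos": [40, -85, -90], "rotation": [0, 0, 15]}
    - {"delta_pos": [35, -115, -90], "rotation": [0, 0, 20]}
    - {"delta_pos": [25, -145, -90], "rotation": [0, 0, 25]}
    - {"delta_pos": [10, -175, -90], "rotation": [0, 0, 30]}
    - {"delta_pos": [10, -200, -90], "rotation": [0, 0, 31]}
    - {"delta_pos": [10, -200, -90], "rotation": [0, 0, 31]}
  claw: 0.7

```text
t: 14.6
tool_pos: [0.6065, -0.2229, 0.3874]
tcp_rot: [[-1.0, -0.012, 0.004], [-0.012, 1.0, -0.0], [-0.004, -0.0, -1.0]]
wrist_force: [-0.8, -0.0, -0.6]
gripper_width: 0.0658
```

```bash
python3 - <<'E'
from h import *
s=ctrl.sense();print(s["t"],np.round(s["qpos"],2),np.round(s["tool_pos"],4),np.round(s["wrist_force"],1),s["gripper_width"])
p,d=shot("side",7);crop(p,260,140,170,140,4,"pics/s7.png")
p,d=shot("top",7);crop(p,270,130,180,130,4,"pics/t7.png")
E
```

```text
14.6 [ 0.23  0.5   0.14  1.24 -0.07  1.4   1.95] [ 0.6065 -0.2229  0.3874] [-0.8 -0.  -0.6] 0.06584536872781001
```

View pics/s7.png

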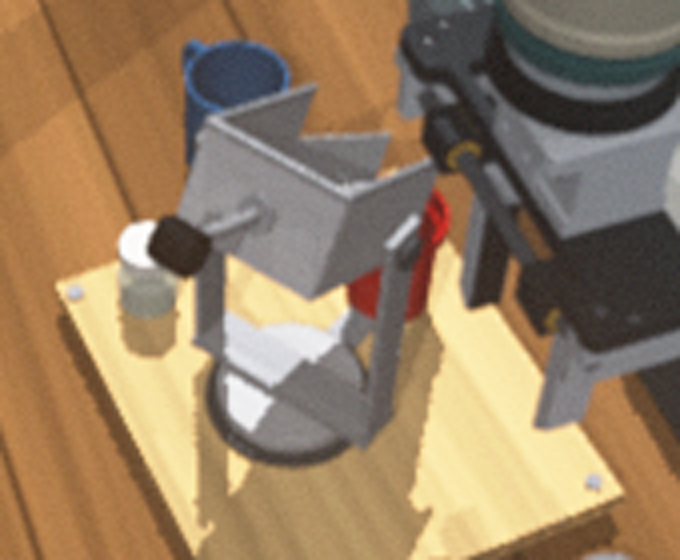

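View pics/t7.png

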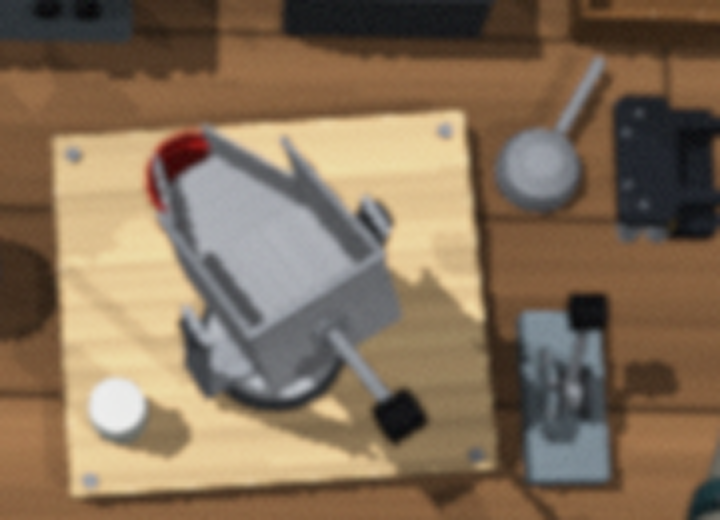

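```bash
python3 - <<'E'
from h import *
o=np.array([.6075,.0207])
K,e=tri((260+180/4,140+246/4),(270+399/4,130+415/4));v=K[:2]-o
print("knob",K,e,"r",np.hypot(*v),"h",np.arctan2(-v[1],-v[0]),"tilt z",np.arcsin((K[2]-.24)/.14),"tilt r",np.arccos(np.hypot(*v)/.14))
# bin floor plane from depth (top)
p,d=load("top",7);P=cloud("top",d)
x0,y0=270,130
m=np.zeros(d.shape,np.uint8);poly=(np.array([[215,190],[275,210],[330,270],[265,310],[225,240]])/4+[x0,y0]).astype(np.int32)
cv2.fillPoly(m,[poly],1);Q=P[(m>0)&(d>0)];c=np.median(Q,0);
for _ in range(3):
    n=np.linalg.svd(Q-Q.mean(0),full_matrices=False)[2][2];n*=np.sign(n[2]);rs=(Q-Q.mean(0))@n;Q=Q[np.abs(rs)<.006]
print("floor n",n,"tilt",np.arccos(n[2]),"h",np.arctan2(n[1],n[0]),len(Q))
m[:]=0;poly=(np.array([[270,345],[320,318],[385,275],[392,300],[345,330],[280,370]])/4+[x0,y0]).astype(np.int32)
# lever knob
L,e=tri((370,288),(270+588/4,130+310/4));p3,_=load("side",3)
print("lever",L,e)
goto([L[0],L[1],.30],.02)
# bystanders
hs=cv2.cvtColor(load("top",0)[0],cv2.COLOR_RGB2GRAY).astype(int)-cv2.cvtColor(p,cv2.COLOR_RGB2GRAY)
print("diff jar",np.abs(hs[222:242,290:312]).mean(),"mug",np.abs(hs[178:210,232:270]).mean(),"cup",np.abs(hs[145:183,395:422]).mean())
E
```

```text
knob [ 0.50551143 -0.04634239  0.30751419] 0.00038569078203791614 r 0.12205061194327856 h 0.5815262438336974 tilt z 0.5032147039729983 tilt r 0.5119516698076354
floor n [0.39581946 0.27437412 0.87638222] tilt 0.5024979925351829 h 0.6061340815731788 457
lever [ 0.61208782 -0.19811675  0.12983372] 0.0009595801686229631
delta mm [-7.1 20.3 88.5] rot deg [ 0.2  0.2 -0.2]
diff jar 6.129545454545455 mug 3.4284539473684212 cup 5.205653021442495
```

```bash
python3 - <<'E'
from h import *
p,d=load("side",3);crop(p,310,265,80,80,7,"pics/s3b.png")
p,d=load("top",7);crop(p,390,190,60,70,8,"pics/t7b.png")
E
```

```text
(no output)
```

View pics/s3b.png

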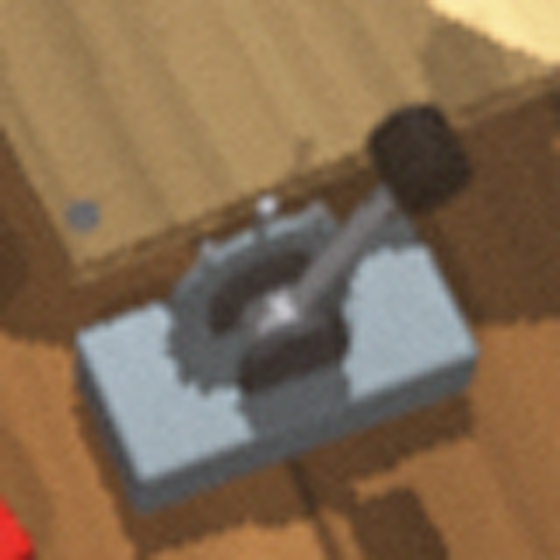

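View pics/t7b.png

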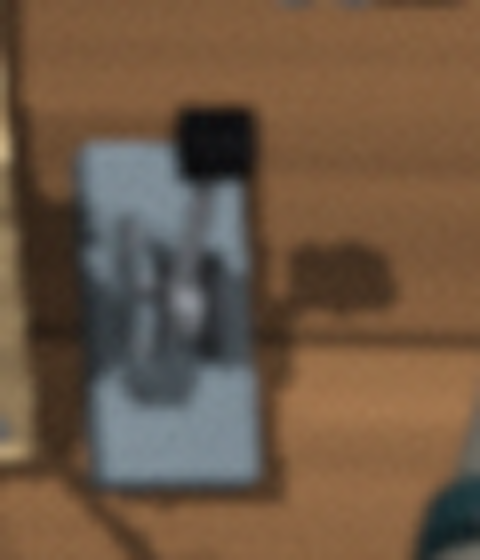

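```bash
python3 - <<'E'
from h import *
def proj(n,X):
    c=ctrl.calibration(n);E=np.linalg.inv(c["extrinsics"]);q=E[:3,:3]@X+E[:3,3];return np.round([c["fx"]*q[0]/q[2]+c["cx"],c["fy"]*q[1]/q[2]+c["cy"]],1)
for t in(-.6,-.5,-.43,.4,.45,.5,.55,.6,.65,.7):
    X=np.array([.5668+.095*np.sin(t),-.2,.045+.095*np.cos(t)]);print(t,proj("side",X),proj("top",X))
print("pivot",proj("side",np.array([.5668,-.2,.045])),proj("top",np.array([.5668,-.2,.045])))
p,d=load("top",7);P=cloud("top",d)
for n,tag in(("top",7),("side",3),("top",0),("side",0)):
    p,d=load(n,tag);b=(p.max(2)<45).astype(np.uint8)
    x0,y0,x1,y1={("top",7):(408,198,426,215),("side",3):(358,275,382,298),("top",0):(408,228,428,246),("side",0):(325,290,345,312)}[n,tag]
    m=np.zeros_like(b);m[y0:y1,x0:x1]=b[y0:y1,x0:x1]
    ys,xs=np.nonzero(m);print(n,tag,len(xs),xs.mean(),ys.mean(),xs.min(),xs.max(),ys.min(),ys.max())
E
```

```text
-0.6 [330.1 302.8] [417.9 242.6]
-0.5 [333.5 300.7] [418.2 239.5]
-0.43 [336.1 299.3] [418.3 237.2]
0.4 [367.3 289.1] [417.9 210.4]
0.45 [369. 289.] [417.7 209. ]
0.5 [370.6 288.9] [417.5 207.7]
0.55 [372.1 288.9] [417.3 206.5]
0.6 [373.5 289. ] [417.1 205.3]
0.65 [374.9 289.1] [416.9 204.2]
0.7 [376.2 289.3] [416.7 203.2]
pivot [349.5 311.6] [412.3 228.5]
top 7 70 416.4142857142857 207.57142857142858 412 421 204 212<stdin>:12: RuntimeWarning: Mean of empty slice.
  ret = ret.dtype.type(ret / rcount)
Traceback (most recent call last):
ValueError: zero-size array to reduction operation minimum which has no identity
```

```bash
python3 - <<'E'
from h import *
B={("top",7):(408,198,426,216),("top",3):None,("side",3):(360,276,382,298),("top",0):(408,228,428,246),("side",0):(326,289,346,311)}
C={}
for k,b in B.items():
    if b is None: continue
    p,_=load(*k);x0,y0,x1,y1=b
    g=cv2.resize(p[y0:y1,x0:x1].max(2),None,fx=8,fy=8,interpolation=cv2.INTER_CUBIC)
    m=(g<85).astype(np.uint8);n,l,st,ce=cv2.connectedComponentsWithStats(m)
    i=1+st[1:,4].argmax();m=cv2.morphologyEx((l==i).astype(np.uint8),cv2.MORPH_OPEN,np.ones((41,41)))
    M=cv2.moments(m,True);c=(M["m10"]/M["m00"]/8+x0-.44,M["m01"]/M["m00"]/8+y0-.44);C[k]=c
    x,y,w,h=cv2.boundingRect(m);print(k,np.round(c,2),"bbox",w/8,h/8,M["m00"]/64)
a,ea=tri(C["side",0],C["top",0]);b,eb=tri(C["side",3],C["top",7]);print(a,ea,b,eb)
dx,dz=b[0]-a[0],b[2]-a[2];D=2*np.arcsin(np.hypot(dx,dz)/.19);mid=-np.arctan2(dz,dx)
print("start",mid-D/2,"end",mid+D/2,"pivot x",b[0]-.095*np.sin(mid+D/2),"z",b[2]-.095*np.cos(mid+D/2))
E
```

```text
('top', 7) [416.75 207.54] bbox 10.5 9.5 96.046875
('side', 3) [369.5  287.62] bbox 13.75 14.625 162.4375
('top', 0) [418.52 235.31] bbox 13.125 12.625 147.015625
('side', 0) [336.32 300.76] bbox 14.875 18.25 186.1875
[ 0.53063047 -0.20123288  0.12612109] 0.005767216551670168 [ 0.61149424 -0.19718929  0.13053094] 0.0015740256527268042
start -0.4948028181397392 end 0.3858420289363112 pivot x 0.5757419964118216 z 0.042515164635987146
```

The lever measures about 0.48 rad, too close to 0.45 (likely dragged back as the fingers lifted). To be safe I'll untilt and unswing the bin, push the lever properly over, then repeat swing and tilt.

```bash
python3 - <<'E'
from h import *
goto([.5055,-.0455,.385],.572)
goto([.5055,-.0455,.297],.572)
E
```

```text
delta mm [ 96.7 174.9   3.7] rot deg [  0.1   0.3 -31.9]
delta mm [ 97.  174.6  91.7] rot deg [  0.1   0.3 -31.9]
```

>>> carry_out:
  plan:
    - {"delta_pos": [15, 27, 0], "rotation": [0, 0, -5]}
    - {"delta_pos": [30, 54, 0], "rotation": [0, 0, -10]}
    - {"delta_pos": [45, 81, 0], "rotation": [0, 0, -15]}
    - {"delta_pos": [60, 108, 0], "rotation": [0, 0, -20]}
    - {"delta_pos": [75, 135, 0], "rotation": [0, 0, -25]}
    - {"delta_pos": [88, 158, 0], "rotation": [0, 0, -30]}
    - {"delta_pos": [97, 175, 0], "rotation": [0, 0, -32]}
    - {"delta_pos": [97, 175, 0], "rotation": [0, 0, -32]}
    - {"delta_pos": [97, 175, 20], "rotation": [0, 0, -32]}
    - {"delta_pos": [97, 175, 40], "rotation": [0, 0, -32]}
    - {"delta_pos": [97, 175, 60], "rotation": [0, 0, -32]}
    - {"delta_pos": [97, 175, 75], "rotation": [0, 0, -32]}
    - {"delta_pos": [97, 175, 86], "rotation": [0, 0, -32]}
    - {"delta_pos": [97, 175, 92], "rotation": [0, 0, -32]}
    - {"delta_pos": [97, 175, 92], "rotation": [0, 0, -32]}
    - {"delta_pos": [97, 175, 92], "rotation": [0, 0, -32]}
  claw: 0.7

```text
t: 16.03
tool_pos: [0.5056, -0.0453, 0.2971]
tcp_rot: [[-0.84, -0.543, 0.004], [-0.543, 0.84, 0.003], [-0.005, 0.0, -1.0]]
wrist_force: [-0.1, -0.0, 1.0]
gripper_width: 0.0657
```

>>> carry_out:
  plan:
    - {"delta_pos": [0, 0, 0], "rotation": [0, 0, 0]}
    - {"delta_pos": [0, 0, 0], "rotation": [0, 0, 0]}
    - {"delta_pos": [0, 0, 0], "rotation": [0, 0, 0]}
    - {"delta_pos": [0, 0, 0], "rotation": [0, 0, 0]}
    - {"delta_pos": [0, 0, 0], "rotation": [0, 0, 0]}
    - {"delta_pos": [0, 0, 0], "rotation": [0, 0, 0]}
    - {"delta_pos": [0, 0, 0], "rotation": [0, 0, 0]}
    - {"delta_pos": [0, 0, 0], "rotation": [0, 0, 0]}
  claw: 0.0

```text
t: 16.7
tool_pos: [0.5055, -0.045, 0.2972]
tcp_rot: [[-0.839, -0.544, 0.004], [-0.544, 0.839, 0.003], [-0.005, 0.001, -1.0]]
wrist_force: [-0.7, -1.3, 1.2]
gripper_width: 0.0256
```

```bash
python3 - <<'E'
from h import *
s=ctrl.sense();print(s["t"],np.round(s["qpos"],2),np.round(s["tool_pos"],4),np.round(s["wrist_force"],1),s["gripper_width"])
z0=s["tool_pos"][2];o=np.array([.6075,.0207]);v=np.array(s["tool_pos"][:2])-o
r0=np.hypot(*v);a=np.arctan2(-v[1],-v[0]);print(r0,a)
T0=.505
for f in np.linspace(0,1,7)[1:]:
    t=T0+f*(0-T0);r=r0+.14*(np.cos(t)-np.cos(T0));z=z0+.14*(np.sin(t)-np.sin(T0))
    print(round(t,2),end=" ");goto([o[0]-r*np.cos(a),o[1]-r*np.sin(a),z],a)
for f in np.linspace(0,1,5)[1:]:
    h=a-.35*f;print(round(h,2),end=" ");goto([o[0]-r*np.cos(h),o[1]-r*np.sin(h),z],h)
E
```

```text
16.7 [ 0.06  0.32 -0.04  1.78  0.01  1.04  2.17] [ 0.5055 -0.045   0.2972] [-0.7 -1.3  1.2] 0.02563426693437266
0.12137646749958786 0.5722459632934621
0.42 delta mm [ 5.3  0.  10.5] rot deg [0.  0.3 0.2]
0.34 delta mm [ 9.7  0.  21.4] rot deg [0.  0.3 0.2]
0.25 delta mm [13.2  0.  32.7] rot deg [0.  0.3 0.2]
0.17 delta mm [15.7  0.  44.2] rot deg [0.  0.3 0.2]
0.08 delta mm [17.3  0.  55.9] rot deg [0.  0.3 0.2]
0.0 delta mm [17.8  0.  67.6] rot deg [0.  0.3 0.2]
0.48 delta mm [17.3 12.1 67.7] rot deg [0.1 0.3 5.2]
0.4 delta mm [15.6 24.2 67.7] rot deg [ 0.1  0.3 10.2]
0.31 delta mm [13.  36.  67.7] rot deg [ 0.1  0.3 15.2]
0.22 delta mm [ 9.3 47.6 67.7] rot deg [ 0.1  0.3 20.2]
```

>>> carry_out:
  plan:
    - {"delta_pos": [5, 0, 10.5], "rotation": [0, 0, 0]}
    - {"delta_pos": [9.5, 0, 21.5], "rotation": [0, 0, 0]}
    - {"delta_pos": [13, 0, 32.5], "rotation": [0, 0, 0]}
    - {"delta_pos": [15.5, 0, 44], "rotation": [0, 0, 0]}
    - {"delta_pos": [17, 0, 56], "rotation": [0, 0, 0]}
    - {"delta_pos": [18, 0, 67.5], "rotation": [0, 0, 0]}
    - {"delta_pos": [17.6, 6, 67.5], "rotation": [0, 0, 2.5]}
    - {"delta_pos": [17.3, 12, 67.5], "rotation": [0, 0, 5]}
    - {"delta_pos": [16.5, 18, 67.5], "rotation": [0, 0, 7.5]}
    - {"delta_pos": [15.6, 24, 67.5], "rotation": [0, 0, 10]}
    - {"delta_pos": [14.4, 30, 67.5], "rotation": [0, 0, 12.5]}
    - {"delta_pos": [13, 36, 67.5], "rotation": [0, 0, 15]}
    - {"delta_pos": [11.3, 42, 67.5], "rotation": [0, 0, 17.5]}
    - {"delta_pos": [9.3, 47.5, 67.5], "rotation": [0, 0, 20]}
    - {"delta_pos": [9.3, 47.5, 67.5], "rotation": [0, 0, 20]}
    - {"delta_pos": [9.3, 47.5, 67.5], "rotation": [0, 0, 20]}
  claw: 0.0

```text
t: 18.03
tool_pos: [0.4706, -0.0097, 0.2291]
tcp_rot: [[-0.974, -0.226, 0.001], [-0.226, 0.974, 0.003], [-0.002, 0.003, -1.0]]
wrist_force: [-3.9, 2.6, -0.7]
gripper_width: 0.0259
```

>>> carry_out:
  plan:
    - {"delta_pos": [0, 0, 0], "rotation": [0, 0, 0]}
    - {"delta_pos": [0, 0, 0], "rotation": [0, 0, 0]}
    - {"delta_pos": [0, 0, 0], "rotation": [0, 0, 0]}
    - {"delta_pos": [0, 0, 0], "rotation": [0, 0, 0]}
    - {"delta_pos": [0, 0, 0], "rotation": [0, 0, 0]}
    - {"delta_pos": [0, 0, 0], "rotation": [0, 0, 0]}
    - {"delta_pos": [0, 0, -20], "rotation": [0, 0, 0]}
    - {"delta_pos": [0, 0, -50], "rotation": [0, 0, 0]}
    - {"delta_pos": [0, 0, -80], "rotation": [0, 0, 0]}
    - {"delta_pos": [0, -30, -110], "rotation": [0, 0, 4]}
    - {"delta_pos": [0, -60, -110], "rotation": [0, 0, 8]}
    - {"delta_pos": [0, -95, -110], "rotation": [0, 0, 12]}
    - {"delta_pos": [0, -130, -110], "rotation": [0, 0, 12]}
    - {"delta_pos": [0, -160, -110], "rotation": [0, 0, 12]}
    - {"delta_pos": [0, -160, -110], "rotation": [0, 0, 12]}
  claw: 0.7

```text
t: 19.28
tool_pos: [0.5067, -0.1734, 0.3385]
tcp_rot: [[-1.0, -0.01, 0.001], [-0.01, 1.0, -0.001], [-0.001, -0.001, -1.0]]
wrist_force: [0.1, 0.0, 0.3]
gripper_width: 0.0658
```

```bash
python3 - <<'E'
from h import *
s=ctrl.sense();print(s["t"],np.round(s["qpos"],2),np.round(s["tool_pos"],4),np.round(s["wrist_force"],1),s["gripper_width"])
p,d=shot("side",8);crop(p,260,140,170,190,3.8,"pics/s8.png")
goto([.56,-.199,.22],.02)
goto([.56,-.199,.115],.02)
E
```

```text
19.2833 [ 0.16  0.34  0.17  1.65 -0.06  1.16  1.92] [ 0.5067 -0.1734  0.3385] [0.1 0.  0.3] 0.065836473400134
delta mm [-53.1 -30.2 118.3] rot deg [ 0.1  0.  -0.4]
delta mm [-53.  -30.4 223.3] rot deg [ 0.1  0.  -0.4]
```

View pics/s8.png

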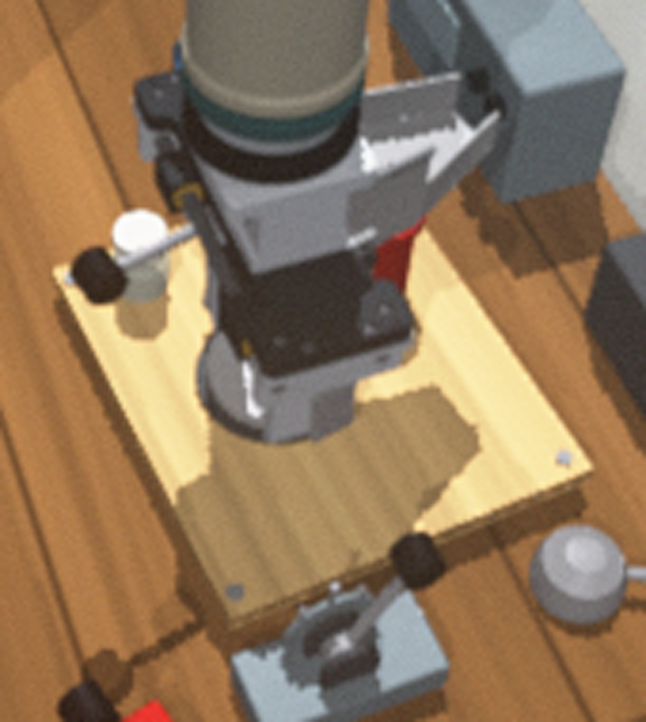

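The bin is level and swung off (tail knob at (98,273)), lever knob at (415,558). I'll shut the fingers, descend behind the lever knob and push.

>>> carry_out:
  plan:
    - {"delta_pos": [-15, -10, 30], "rotation": [0, 0, 0]}
    - {"delta_pos": [-35, -20, 60], "rotation": [0, 0, 0]}
    - {"delta_pos": [-53, -30, 90], "rotation": [0, 0, 0]}
    - {"delta_pos": [-53, -30, 120], "rotation": [0, 0, 0]}
    - {"delta_pos": [-53, -30, 150], "rotation": [0, 0, 0]}
    - {"delta_pos": [-53, -30, 180], "rotation": [0, 0, 0]}
    - {"delta_pos": [-53, -30, 205], "rotation": [0, 0, 0]}
    - {"delta_pos": [-53, -30, 220], "rotation": [0, 0, 0]}
    - {"delta_pos": [-53, -30, 225], "rotation": [0, 0, 0]}
    - {"delta_pos": [-60, -30, 225], "rotation": [0, 0, 0]}
    - {"delta_pos": [-66, -30, 225], "rotation": [0, 0, 0]}
    - {"delta_pos": [-72, -30, 225], "rotation": [0, 0, 0]}
    - {"delta_pos": [-78, -30, 225], "rotation": [0, 0, 0]}
    - {"delta_pos": [-84, -30, 225], "rotation": [0, 0, 0]}
    - {"delta_pos": [-90, -30, 225], "rotation": [0, 0, 0]}
    - {"delta_pos": [-95, -30, 225], "rotation": [0, 0, 0]}
    - {"delta_pos": [-98, -30, 225], "rotation": [0, 0, 0]}
    - {"delta_pos": [-98, -30, 225], "rotation": [0, 0, 0]}
    - {"delta_pos": [-98, -30, 225], "rotation": [0, 0, 0]}
  claw: 0.0

```text
t: 20.92
tool_pos: [0.6054, -0.198, 0.1134]
tcp_rot: [[-1.0, -0.012, 0.001], [-0.012, 1.0, 0.002], [-0.001, 0.002, -1.0]]
wrist_force: [-0.7, -0.3, -0.9]
gripper_width: 0.0007
```

>>> carry_out:
  plan:
    - {"delta_pos": [10, 0, 0], "rotation": [0, 0, 0]}
    - {"delta_pos": [25, 0, -10], "rotation": [0, 0, 0]}
    - {"delta_pos": [40, 0, -40], "rotation": [0, 0, 0]}
    - {"delta_pos": [50, 0, -75], "rotation": [0, 0, 0]}
    - {"delta_pos": [70, 0, -110], "rotation": [0, 0, 0]}
    - {"delta_pos": [90, 10, -145], "rotation": [0, 0, 0]}
    - {"delta_pos": [110, 30, -180], "rotation": [0, 0, 0]}
    - {"delta_pos": [125, 50, -200], "rotation": [0, 0, 0]}
    - {"delta_pos": [140, 70, -200], "rotation": [0, 0, 0]}
    - {"delta_pos": [150, 80, -200], "rotation": [0, 0, 0]}
    - {"delta_pos": [150, 80, -200], "rotation": [0, 0, 0]}
  claw: 0.7

```text
t: 21.83
tool_pos: [0.4535, -0.1178, 0.3149]
tcp_rot: [[-1.0, -0.015, 0.005], [-0.015, 1.0, 0.003], [-0.005, 0.003, -1.0]]
wrist_force: [0.0, 0.2, -0.0]
gripper_width: 0.0652
```

```bash
python3 - <<'E'
from h import *
s=ctrl.sense();print(s["t"],np.round(s["qpos"],2),np.round(s["tool_pos"],4),np.round(s["wrist_force"],1),s["gripper_width"])
p,d=shot("side",9);crop(p,260,140,170,190,3.8,"pics/s9.png")
p,d=shot("top",9);crop(p,270,130,190,140,4,"pics/t9.png")
E
```

```text
21.8333 [ 0.08  0.24  0.15  1.85 -0.05  1.05  1.83] [ 0.4535 -0.1178  0.3149] [ 0.   0.2 -0. ] 0.06524333015739002
```

View pics/s9.png

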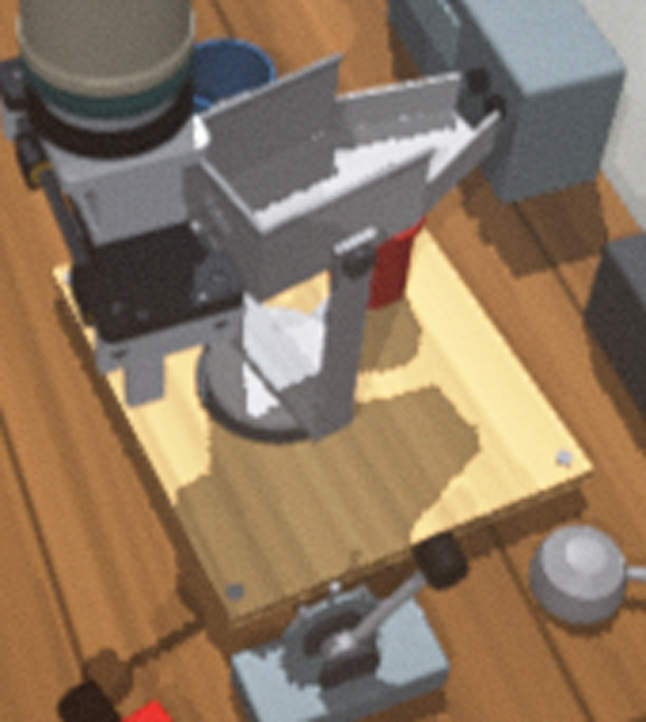

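View pics/t9.png

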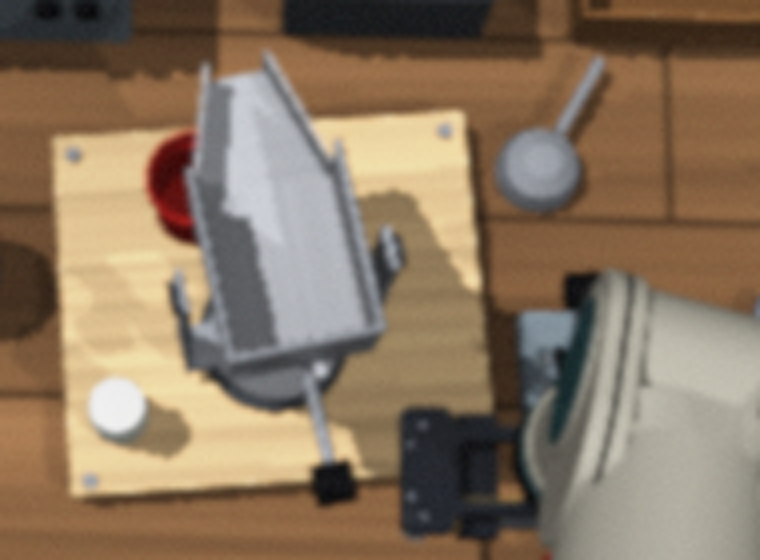

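Lever knob is now at side px ≈(376,287), i.e. about 0.69 rad: fully free. Back to the tail knob, at top px ≈(353,250).

```bash
python3 - <<'E'
from h import *
goto([.4702,-.0097,.30],.224)
goto([.4702,-.0097,.229],.224)
E
```

```text
delta mm [-16.5 110.5  14.4] rot deg [  0.    0.3 -12.1]
delta mm [-16.1 110.4  85.4] rot deg [  0.    0.3 -12.1]
```

>>> carry_out:
  plan:
    - {"delta_pos": [-5, 30, 0], "rotation": [0, 0, -4]}
    - {"delta_pos": [-10, 60, 0], "rotation": [0, 0, -8]}
    - {"delta_pos": [-14, 90, 0], "rotation": [0, 0, -12]}
    - {"delta_pos": [-16, 110.5, 5], "rotation": [0, 0, -12]}
    - {"delta_pos": [-16, 110.5, 10], "rotation": [0, 0, -12]}
    - {"delta_pos": [-16, 110.5, 20], "rotation": [0, 0, -12]}
    - {"delta_pos": [-16, 110.5, 38], "rotation": [0, 0, -12]}
    - {"delta_pos": [-16, 110.5, 55], "rotation": [0, 0, -12]}
    - {"delta_pos": [-16, 110.5, 70], "rotation": [0, 0, -12]}
    - {"delta_pos": [-16, 110.5, 80], "rotation": [0, 0, -12]}
    - {"delta_pos": [-16, 110.5, 86], "rotation": [0, 0, -12]}
    - {"delta_pos": [-16, 110.5, 86], "rotation": [0, 0, -12]}
    - {"delta_pos": [-16, 110.5, 86], "rotation": [0, 0, -12]}
  claw: 0.7

```text
t: 23.02
tool_pos: [0.4706, -0.0105, 0.2283]
tcp_rot: [[-0.976, -0.219, 0.005], [-0.219, 0.976, 0.001], [-0.005, -0.0, -1.0]]
wrist_force: [-0.1, -0.8, 0.1]
gripper_width: 0.0659
```

>>> carry_out:
  plan:
    - {"delta_pos": [0, 0, 0], "rotation": [0, 0, 0]}
    - {"delta_pos": [0, 0, 0], "rotation": [0, 0, 0]}
    - {"delta_pos": [0, 0, 0], "rotation": [0, 0, 0]}
    - {"delta_pos": [0, 0, 0], "rotation": [0, 0, 0]}
    - {"delta_pos": [0, 0, 0], "rotation": [0, 0, 0]}
    - {"delta_pos": [0, 0, 0], "rotation": [0, 0, 0]}
    - {"delta_pos": [0, 0, 0], "rotation": [0, 0, 0]}
    - {"delta_pos": [0, 0, 0], "rotation": [0, 0, 0]}
  claw: 0.0

```text
t: 23.68
tool_pos: [0.4706, -0.0103, 0.2284]
tcp_rot: [[-0.975, -0.22, 0.005], [-0.22, 0.975, 0.001], [-0.005, -0.0, -1.0]]
wrist_force: [-1.2, 0.4, 1.8]
gripper_width: 0.0261
```

```bash
python3 - <<'E'
from h import *
s=ctrl.sense();print(s["t"],np.round(s["tool_pos"],4),np.round(s["wrist_force"],1),s["gripper_width"])
z0=s["tool_pos"][2];o=np.array([.6075,.0207]);v=np.array(s["tool_pos"][:2])-o
r0=np.hypot(*v);a=np.arctan2(-v[1],-v[0]);print(r0,a)
for f in np.linspace(0,1,8)[1:]:
    h=a+(.567-a)*f;print(round(h,2),end=" ");goto([o[0]-r0*np.cos(h),o[1]-r0*np.sin(h),z0],h)
for t in np.linspace(0,.524,7)[1:]:
    r=r0+.14*(np.cos(t)-1);z=z0+.14*np.sin(t)
    print(round(t,2),end=" ");goto([o[0]-r*np.cos(h),o[1]-r*np.sin(h),z],h)
E
```

```text
23.6833 [ 0.4706 -0.0103  0.2284] [-1.2  0.4  1.8] 0.026069276560567296
0.14039606805848776 0.22231535477231587
0.27 delta mm [-0.2 -6.9  0. ] rot deg [-0.   0.3 -2.8]
0.32 delta mm [ -0.7 -13.8   0. ] rot deg [-0.   0.3 -5.7]
0.37 delta mm [ -1.5 -20.7   0. ] rot deg [-0.   0.3 -8.5]
0.42 delta mm [ -2.7 -27.5   0. ] rot deg [ -0.    0.3 -11.3]
0.47 delta mm [ -4.2 -34.2   0. ] rot deg [ -0.1   0.3 -14.1]
0.52 delta mm [ -6.1 -40.9   0. ] rot deg [ -0.1   0.3 -16.9]
0.57 delta mm [ -8.3 -47.4   0.1] rot deg [ -0.1   0.3 -19.8]
0.09 delta mm [ -8.8 -47.3 -12.2] rot deg [ -0.1   0.3 -19.8]
0.17 delta mm [-10.4 -46.7 -24.3] rot deg [ -0.1   0.3 -19.8]
0.26 delta mm [-12.9 -45.8 -36.2] rot deg [ -0.1   0.3 -19.8]
0.35 delta mm [-16.5 -44.6 -47.8] rot deg [ -0.1   0.3 -19.8]
0.44 delta mm [-20.9 -43.  -59.1] rot deg [ -0.1   0.3 -19.8]
0.52 delta mm [-26.3 -41.1 -69.9] rot deg [ -0.1   0.3 -19.8]
```

>>> carry_out:
  plan:
    - {"delta_pos": [-0.2, -7, 0], "rotation": [0, 0, -2.8]}
    - {"delta_pos": [-0.7, -14, 0], "rotation": [0, 0, -5.7]}
    - {"delta_pos": [-1.5, -20.7, 0], "rotation": [0, 0, -8.5]}
    - {"delta_pos": [-2.7, -27.5, 0], "rotation": [0, 0, -11.3]}
    - {"delta_pos": [-4.2, -34.2, 0], "rotation": [0, 0, -14]}
    - {"delta_pos": [-6.1, -41, 0], "rotation": [0, 0, -17]}
    - {"delta_pos": [-8.3, -47.4, 0], "rotation": [0, 0, -20]}
    - {"delta_pos": [-8.3, -47.4, 0], "rotation": [0, 0, -20]}
    - {"delta_pos": [-8.3, -47.4, 0], "rotation": [0, 0, -20]}
    - {"delta_pos": [-8.3, -47.4, 0], "rotation": [0, 0, -20]}
    - {"delta_pos": [-8.3, -47.4, 0], "rotation": [0, 0, -20]}
    - {"delta_pos": [-8.8, -47.3, -12], "rotation": [0, 0, -20]}
    - {"delta_pos": [-10.4, -46.7, -24], "rotation": [0, 0, -20]}
    - {"delta_pos": [-13, -45.8, -36], "rotation": [0, 0, -20]}
    - {"delta_pos": [-16.5, -44.6, -48], "rotation": [0, 0, -20]}
    - {"delta_pos": [-21, -43, -59], "rotation": [0, 0, -20]}
    - {"delta_pos": [-26.5, -41, -70.5], "rotation": [0, 0, -20]}
    - {"delta_pos": [-26.5, -41, -70.5], "rotation": [0, 0, -20]}
    - {"delta_pos": [-26.5, -41, -70.5], "rotation": [0, 0, -20]}
    - {"delta_pos": [-26.5, -41, -70.5], "rotation": [0, 0, -20]}
  claw: 0.0

```text
t: 25.35
tool_pos: [0.5043, -0.044, 0.2992]
tcp_rot: [[-0.841, -0.541, 0.004], [-0.541, 0.841, 0.001], [-0.004, -0.001, -1.0]]
wrist_force: [-2.7, 1.5, 4.9]
gripper_width: 0.0256
```

>>> carry_out:
  plan:
    - {"delta_pos": [0, 0, 0], "rotation": [0, 0, 0]}
    - {"delta_pos": [0, 0, 0], "rotation": [0, 0, 0]}
    - {"delta_pos": [0, 0, 0], "rotation": [0, 0, 0]}
    - {"delta_pos": [0, 0, 0], "rotation": [0, 0, 0]}
  claw: 0.0

```text
t: 25.68
tool_pos: [0.5042, -0.044, 0.2991]
tcp_rot: [[-0.841, -0.541, 0.004], [-0.541, 0.841, 0.001], [-0.004, -0.001, -1.0]]
wrist_force: [-1.5, 1.3, 3.2]
gripper_width: 0.0257
```

>>> carry_out:
  plan:
    - {"delta_pos": [0, 0, 0], "rotation": [0, 0, 0]}
    - {"delta_pos": [0, 0, 0], "rotation": [0, 0, 0]}
    - {"delta_pos": [0, 0, 0], "rotation": [0, 0, 0]}
    - {"delta_pos": [0, 0, 0], "rotation": [0, 0, 0]}
    - {"delta_pos": [0, 0, 0], "rotation": [0, 0, 0]}
    - {"delta_pos": [0, 0, 0], "rotation": [0, 0, 0]}
    - {"delta_pos": [0, 0, 0], "rotation": [0, 0, 0]}
    - {"delta_pos": [0, 0, -15], "rotation": [0, 0, 0]}
    - {"delta_pos": [0, 0, -40], "rotation": [0, 0, 0]}
    - {"delta_pos": [0, 0, -70], "rotation": [0, 0, 0]}
    - {"delta_pos": [20, -25, -90], "rotation": [0, 0, 5]}
    - {"delta_pos": [40, -55, -90], "rotation": [0, 0, 10]}
    - {"delta_pos": [40, -85, -90], "rotation": [0, 0, 15]}
    - {"delta_pos": [35, -115, -90], "rotation": [0, 0, 20]}
    - {"delta_pos": [25, -145, -90], "rotation": [0, 0, 25]}
    - {"delta_pos": [10, -175, -90], "rotation": [0, 0, 30]}
    - {"delta_pos": [10, -200, -90], "rotation": [0, 0, 31]}
    - {"delta_pos": [10, -200, -90], "rotation": [0, 0, 31]}
  claw: 0.7

```text
t: 27.18
tool_pos: [0.6049, -0.2223, 0.3872]
tcp_rot: [[-1.0, -0.025, 0.002], [-0.025, 1.0, -0.002], [-0.002, -0.002, -1.0]]
wrist_force: [-1.3, 0.4, -0.4]
gripper_width: 0.0655
```

```bash
python3 - <<'E'
from h import *
s=ctrl.sense();print(s["t"],np.round(s["qpos"],2),np.round(s["tool_pos"],4),np.round(s["wrist_force"],1),s["gripper_width"])
p,d=shot("side",10);crop(p,260,140,170,140,4,"pics/s10.png")
p,d=shot("top",10);crop(p,270,130,180,130,4,"pics/t10.png")
E
```

```text
27.1833 [ 0.23  0.5   0.14  1.25 -0.07  1.4   1.96] [ 0.6049 -0.2223  0.3872] [-1.3  0.4 -0.4] 0.06554199782291716
```

View pics/s10.png

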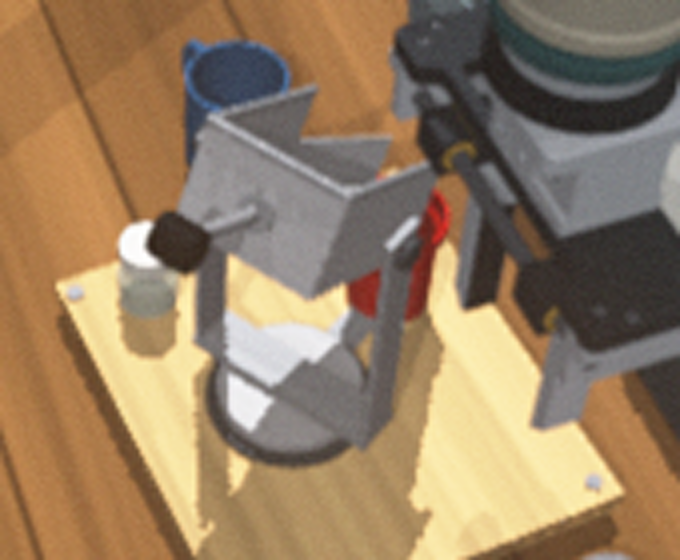

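View pics/t10.png

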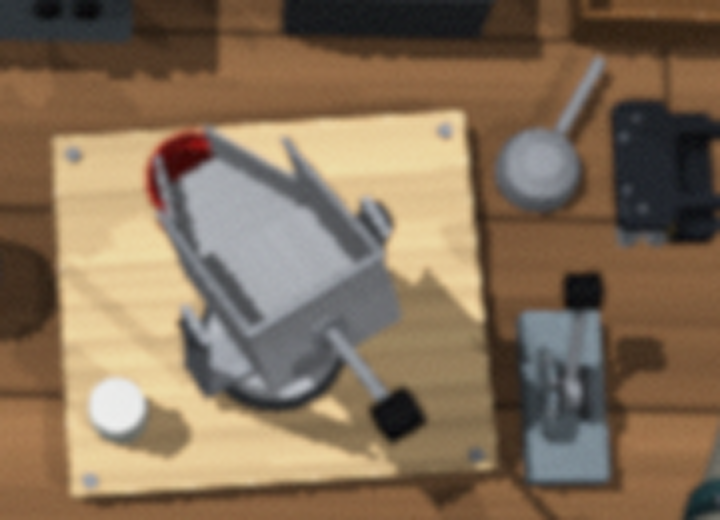

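```bash
python3 - <<'E'
from h import *
o=np.array([.6075,.0207])
K,e=tri((260+179/4,140+242/4),(270+397/4,130+414/4));v=K[:2]-o
print("knob",K,e,"r",np.hypot(*v),"h",np.arctan2(-v[1],-v[0]),"tilt z",np.arcsin((K[2]-.24)/.14),"tilt r",np.arccos(np.hypot(*v)/.14))
print("lever",tri((260+441/3.8,140+560/3.8),(270+583/4,130+290/4)))
goto([.627,-.198,.106],.02)
E
```

```text
knob [ 0.50561982 -0.04492342  0.30928037] 7.421860184690345e-06 r 0.1211858298595083 h 0.5722330439738244 tilt z 0.5176734753707078 tilt r 0.5244228542875875
lever (array([ 0.62892671, -0.1967491 ,  0.12055649]), np.float64(0.0005149330538712903))
delta mm [-23.6  19.2 282.3] rot deg [0.1 0.1 0.5]
```

Tilt ≈0.52 and heading 0.572 (target 0.567). The lever is at about 0.7. Now I'll grasp the lever and bring it upright.

>>> carry_out:
  plan:
    - {"delta_pos": [-12, 10, 30], "rotation": [0, 0, 0.5]}
    - {"delta_pos": [-24, 20, 60], "rotation": [0, 0, 0.5]}
    - {"delta_pos": [-24, 20, 95], "rotation": [0, 0, 0.5]}
    - {"delta_pos": [-24, 20, 130], "rotation": [0, 0, 0.5]}
    - {"delta_pos": [-24, 20, 165], "rotation": [0, 0, 0.5]}
    - {"delta_pos": [-24, 20, 195], "rotation": [0, 0, 0.5]}
    - {"delta_pos": [-24, 20, 220], "rotation": [0, 0, 0.5]}
    - {"delta_pos": [-24, 20, 240], "rotation": [0, 0, 0.5]}
    - {"delta_pos": [-24, 20, 258], "rotation": [0, 0, 0.5]}
    - {"delta_pos": [-24, 20, 270], "rotation": [0, 0, 0.5]}
    - {"delta_pos": [-24, 20, 279], "rotation": [0, 0, 0.5]}
    - {"delta_pos": [-24, 20, 282], "rotation": [0, 0, 0.5]}
    - {"delta_pos": [-24, 20, 282], "rotation": [0, 0, 0.5]}
    - {"delta_pos": [-24, 20, 282], "rotation": [0, 0, 0.5]}
  claw: 0.7

```text
t: 28.45
tool_pos: [0.628, -0.1972, 0.1074]
tcp_rot: [[-1.0, -0.021, 0.004], [-0.021, 1.0, 0.001], [-0.004, 0.001, -1.0]]
wrist_force: [0.7, 0.1, 1.0]
gripper_width: 0.0656
```

>>> carry_out:
  plan:
    - {"delta_pos": [0, 0, 0], "rotation": [0, 0, 0]}
    - {"delta_pos": [0, 0, 0], "rotation": [0, 0, 0]}
    - {"delta_pos": [0, 0, 0], "rotation": [0, 0, 0]}
    - {"delta_pos": [0, 0, 0], "rotation": [0, 0, 0]}
    - {"delta_pos": [0, 0, 0], "rotation": [0, 0, 0]}
    - {"delta_pos": [0, 0, 0], "rotation": [0, 0, 0]}
    - {"delta_pos": [0, 0, 0], "rotation": [0, 0, 0]}
    - {"delta_pos": [0, 0, 0], "rotation": [0, 0, 0]}
  claw: 0.0

```text
t: 29.12
tool_pos: [0.6281, -0.1952, 0.1073]
tcp_rot: [[-1.0, -0.022, 0.003], [-0.022, 1.0, 0.004], [-0.003, 0.004, -1.0]]
wrist_force: [-0.6, 3.9, 1.1]
gripper_width: 0.0256
```

>>> carry_out:
  plan:
    - {"delta_pos": [3.8, 0, -3], "rotation": [0, 0, 0]}
    - {"delta_pos": [7.6, 0, -5.7], "rotation": [0, 0, 0]}
    - {"delta_pos": [11.6, 0, -8.3], "rotation": [0, 0, 0]}
    - {"delta_pos": [15.7, 0, -10.7], "rotation": [0, 0, 0]}
    - {"delta_pos": [20, 0, -12.9], "rotation": [0, 0, 0]}
    - {"delta_pos": [24.2, 0, -14.8], "rotation": [0, 0, 0]}
    - {"delta_pos": [28.6, 0, -16.6], "rotation": [0, 0, 0]}
    - {"delta_pos": [33, 0, -18.1], "rotation": [0, 0, 0]}
    - {"delta_pos": [37.7, 0, -19.4], "rotation": [0, 0, 0]}
    - {"delta_pos": [42.3, 0, -20.4], "rotation": [0, 0, 0]}
    - {"delta_pos": [47, 0, -21.2], "rotation": [0, 0, 0]}
    - {"delta_pos": [51.7, 0, -21.8], "rotation": [0, 0, 0]}
    - {"delta_pos": [56.5, 0, -22.2], "rotation": [0, 0, 0]}
    - {"delta_pos": [61, 0, -22.3], "rotation": [0, 0, 0]}
    - {"delta_pos": [61, 0, -22.3], "rotation": [0, 0, 0]}
    - {"delta_pos": [61, 0, -22.3], "rotation": [0, 0, 0]}
    - {"delta_pos": [61, 0, -22.3], "rotation": [0, 0, 0]}
  claw: 0.0

```text
t: 30.53
tool_pos: [0.5671, -0.1977, 0.1301]
tcp_rot: [[-1.0, -0.022, 0.004], [-0.022, 1.0, 0.002], [-0.004, 0.002, -1.0]]
wrist_force: [1.8, -4.5, -3.8]
gripper_width: 0.0258
```

>>> carry_out:
  plan:
    - {"delta_pos": [0, 0, 0], "rotation": [0, 0, 0]}
    - {"delta_pos": [0, 0, 0], "rotation": [0, 0, 0]}
    - {"delta_pos": [0, 0, 0], "rotation": [0, 0, 0]}
    - {"delta_pos": [0, 0, 0], "rotation": [0, 0, 0]}
    - {"delta_pos": [0, 0, 0], "rotation": [0, 0, 0]}
    - {"delta_pos": [0, 0, 0], "rotation": [0, 0, 0]}
    - {"delta_pos": [0, 0, 0], "rotation": [0, 0, 0]}
    - {"delta_pos": [0, 0, -15], "rotation": [0, 0, 0]}
    - {"delta_pos": [0, 0, -40], "rotation": [0, 0, 0]}
    - {"delta_pos": [0, 0, -75], "rotation": [0, 0, 0]}
    - {"delta_pos": [0, 0, -115], "rotation": [0, 0, 0]}
    - {"delta_pos": [0, 0, -155], "rotation": [0, 0, 0]}
    - {"delta_pos": [0, -30, -190], "rotation": [0, 0, 0]}
    - {"delta_pos": [0, -65, -220], "rotation": [0, 0, 0]}
    - {"delta_pos": [0, -100, -240], "rotation": [0, 0, 0]}
    - {"delta_pos": [0, -140, -240], "rotation": [0, 0, 0]}
    - {"delta_pos": [0, -160, -240], "rotation": [0, 0, 0]}
    - {"delta_pos": [0, -160, -240], "rotation": [0, 0, 0]}
  claw: 0.7

```text
t: 32.03
tool_pos: [0.567, -0.3658, 0.3694]
tcp_rot: [[-1.0, -0.013, 0.002], [-0.013, 1.0, -0.002], [-0.002, -0.002, -1.0]]
wrist_force: [-1.6, -0.1, -1.1]
gripper_width: 0.0656
```

```bash
python3 - <<'E'
from h import *
s=ctrl.sense();print(s["t"],np.round(s["tool_pos"],4),np.round(s["wrist_force"],1),s["gripper_width"])
p,d=shot("side",11);crop(p,260,140,190,190,4,"pics/s11.png");cv2.imwrite("pics/s11f.png",p[:,:,::-1])
p,d=shot("top",11);crop(p,270,130,180,130,4,"pics/t11.png")
E
```

```text
32.0333 [ 0.567  -0.3658  0.3694] [-1.6 -0.1 -1.1] 0.06564684118002866
```

View pics/s11.png

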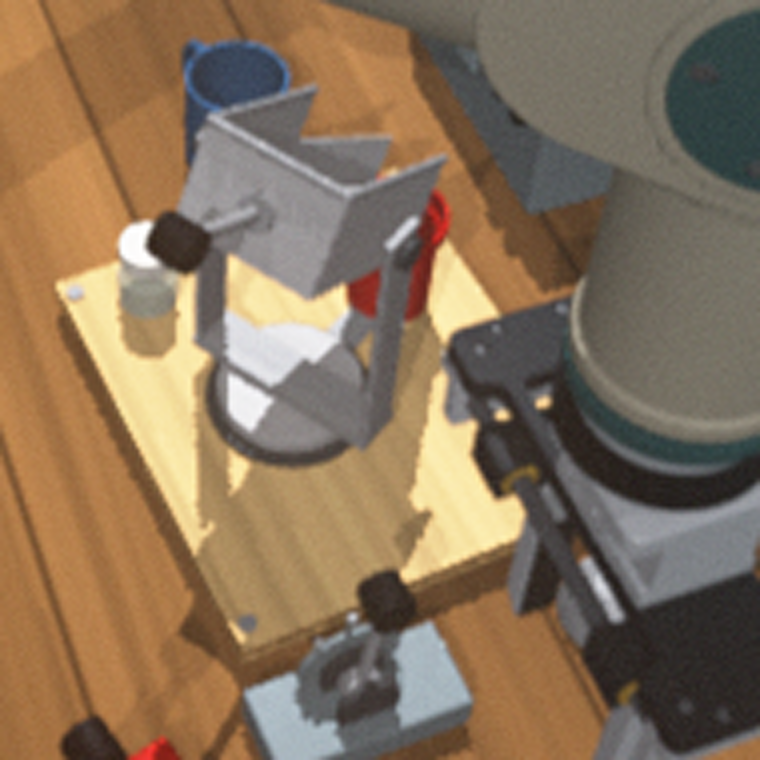

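View pics/t11.png

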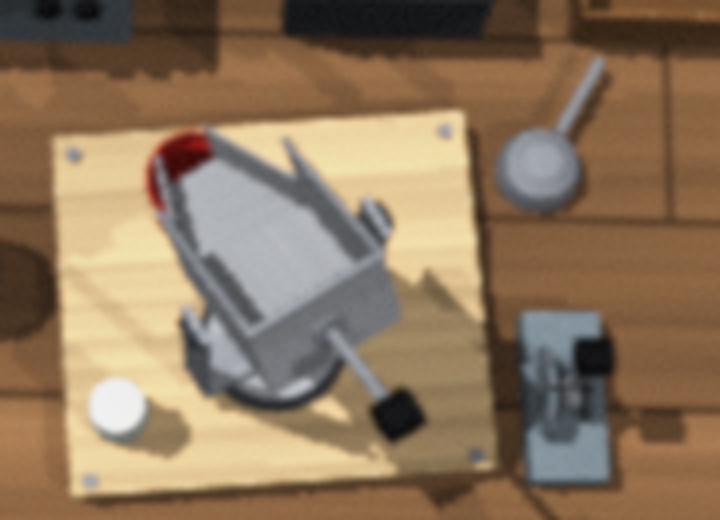

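```bash
python3 - <<'E'
from h import *
L,e=tri((260+387/4,140+600/4),(270+594/4,130+355/4));print(L,e,"lean",np.arctan2(L[0]-.567,L[2]-.045))
def proj(n,X):
    c=ctrl.calibration(n);E=np.linalg.inv(c["extrinsics"]);q=E[:3,:3]@X+E[:3,3];return np.round([c["fx"]*q[0]/q[2]+c["cx"],c["fy"]*q[1]/q[2]+c["cy"]],1)
for t in(-.1,0,.1):
    X=np.array([.567+.095*np.sin(t),-.199,.045+.095*np.cos(t)]);print(t,proj("side",X),proj("top",X))
E
```

```text
[ 0.57731546 -0.19911895  0.14263606] 0.000684211099487046 lean 0.1052616360794479
-0.1 [348.6 293.2] [418.4 226. ]
0 [352.6 291.8] [418.3 222.7]
0.1 [356.4 290.7] [418.2 219.4]
```

The lever stands at about +0.10 to 0.12 rad (knob at side px (357,290)), too near the edge because the knob slipped in the grip. I'll nudge it back about 10 mm with shut fingers from the far side. The last push gave a TCP-to-knob offset of about 22.5 mm.

```bash
python3 - <<'E'
from h import *
goto([.635,-.199,.36],.02)
goto([.635,-.199,.125],.02)
goto([.5895,-.199,.125],.02)
E
```

```text
delta mm [-69.  158.5   9.8] rot deg [ 0.2  0.2 -0. ]
delta mm [-68.4 157.7 244.7] rot deg [ 0.2  0.2 -0. ]
delta mm [-22.9 158.6 244.6] rot deg [ 0.2  0.2 -0. ]
```

>>> carry_out:
  plan:
    - {"delta_pos": [-15, 35, 0], "rotation": [0, 0, 0]}
    - {"delta_pos": [-30, 70, 0], "rotation": [0, 0, 0]}
    - {"delta_pos": [-45, 105, 0], "rotation": [0, 0, 0]}
    - {"delta_pos": [-60, 135, 0], "rotation": [0, 0, 0]}
    - {"delta_pos": [-68.5, 158, 10], "rotation": [0, 0, 0]}
    - {"delta_pos": [-68.5, 158, 40], "rotation": [0, 0, 0]}
    - {"delta_pos": [-68.5, 158, 75], "rotation": [0, 0, 0]}
    - {"delta_pos": [-68.5, 158, 110], "rotation": [0, 0, 0]}
    - {"delta_pos": [-68.5, 158, 145], "rotation": [0, 0, 0]}
    - {"delta_pos": [-68.5, 158, 180], "rotation": [0, 0, 0]}
    - {"delta_pos": [-68.5, 158, 210], "rotation": [0, 0, 0]}
    - {"delta_pos": [-68.5, 158, 232], "rotation": [0, 0, 0]}
    - {"delta_pos": [-68.5, 158, 244], "rotation": [0, 0, 0]}
    - {"delta_pos": [-68.5, 158, 245], "rotation": [0, 0, 0]}
    - {"delta_pos": [-68.5, 158, 245], "rotation": [0, 0, 0]}
  claw: 0.0

```text
t: 33.38
tool_pos: [0.6354, -0.1975, 0.125]
tcp_rot: [[-1.0, -0.021, 0.003], [-0.021, 1.0, 0.004], [-0.003, 0.004, -1.0]]
wrist_force: [1.3, 0.3, 1.4]
gripper_width: 0.0005
```

```bash
python3 - <<'E'
from h import *
s=ctrl.sense();print(s["t"],np.round(s["tool_pos"],4),np.round(s["wrist_force"],1),s["gripper_width"])
goto([.5895,-.199,.125],.02)
E
```

```text
33.3833 [ 0.6354 -0.1975  0.125 ] [1.3 0.3 1.4] 0.0005259859270014309
delta mm [45.9 -0.6 -0.1] rot deg [0.2 0.2 0.1]
```

>>> carry_out:
  plan:
    - {"delta_pos": [8, -0.5, 0], "rotation": [0, 0, 0]}
    - {"delta_pos": [16, -0.5, 0], "rotation": [0, 0, 0]}
    - {"delta_pos": [22, -0.5, 0], "rotation": [0, 0, 0]}
    - {"delta_pos": [28, -0.5, 0], "rotation": [0, 0, 0]}
    - {"delta_pos": [33, -0.5, 0], "rotation": [0, 0, 0]}
    - {"delta_pos": [37, -0.5, 0], "rotation": [0, 0, 0]}
    - {"delta_pos": [41, -0.5, 0], "rotation": [0, 0, 0]}
    - {"delta_pos": [44, -0.5, 0], "rotation": [0, 0, 0]}
    - {"delta_pos": [46, -0.5, 0], "rotation": [0, 0, 0]}
    - {"delta_pos": [46, -0.5, 0], "rotation": [0, 0, 0]}
    - {"delta_pos": [46, -0.5, 0], "rotation": [0, 0, 0]}
  claw: 0.0

```text
t: 34.3
tool_pos: [0.5891, -0.1989, 0.1247]
tcp_rot: [[-1.0, -0.021, 0.002], [-0.021, 1.0, 0.004], [-0.002, 0.004, -1.0]]
wrist_force: [0.4, -0.2, 0.5]
gripper_width: 0.0004
```

>>> carry_out:
  plan:
    - {"delta_pos": [-12, 0, 0], "rotation": [0, 0, 0]}
    - {"delta_pos": [-25, 0, 0], "rotation": [0, 0, 0]}
    - {"delta_pos": [-35, 0, -20], "rotation": [0, 0, 0]}
    - {"delta_pos": [-40, 0, -55], "rotation": [0, 0, 0]}
    - {"delta_pos": [-40, 0, -90], "rotation": [0, 0, 0]}
    - {"delta_pos": [-40, 0, -130], "rotation": [0, 0, 0]}
    - {"delta_pos": [-40, 0, -170], "rotation": [0, 0, 0]}
    - {"delta_pos": [-30, -30, -205], "rotation": [0, 0, 0]}
    - {"delta_pos": [-15, -65, -235], "rotation": [0, 0, 0]}
    - {"delta_pos": [0, -100, -245], "rotation": [0, 0, 0]}
    - {"delta_pos": [20, -135, -245], "rotation": [0, 0, 0]}
    - {"delta_pos": [20, -170, -245], "rotation": [0, 0, 0]}
    - {"delta_pos": [20, -170, -245], "rotation": [0, 0, 0]}
  claw: 0.0

```text
t: 35.38
tool_pos: [0.5665, -0.3809, 0.3683]
tcp_rot: [[-1.0, -0.008, -0.003], [-0.008, 1.0, -0.003], [0.003, -0.003, -1.0]]
wrist_force: [-0.9, -0.6, 0.2]
gripper_width: 0.0006
```

```bash
python3 - <<'E'
from h import *
s=ctrl.sense();print(s["t"],np.round(s["tool_pos"],4),np.round(s["wrist_force"],1),s["gripper_width"])
p,d=shot("side",12);crop(p,260,140,190,190,4,"pics/s12.png")
p,d=shot("top",12);crop(p,270,130,180,130,4,"pics/t12.png")
E
```

```text
35.3833 [ 0.5665 -0.3809  0.3683] [-0.9 -0.6  0.2] 0.0005513376627472084
```

View pics/s12.png

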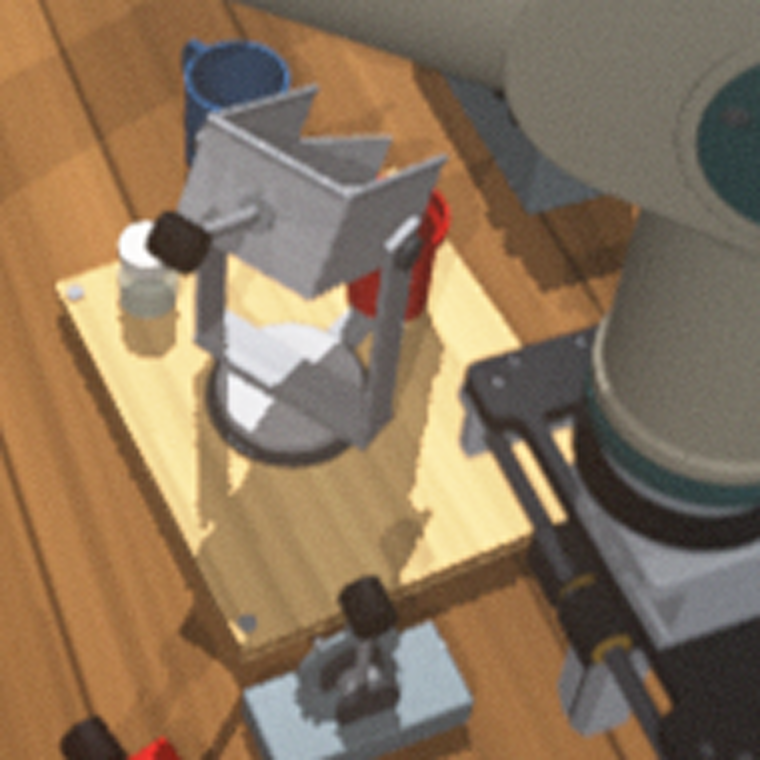

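View pics/t12.png

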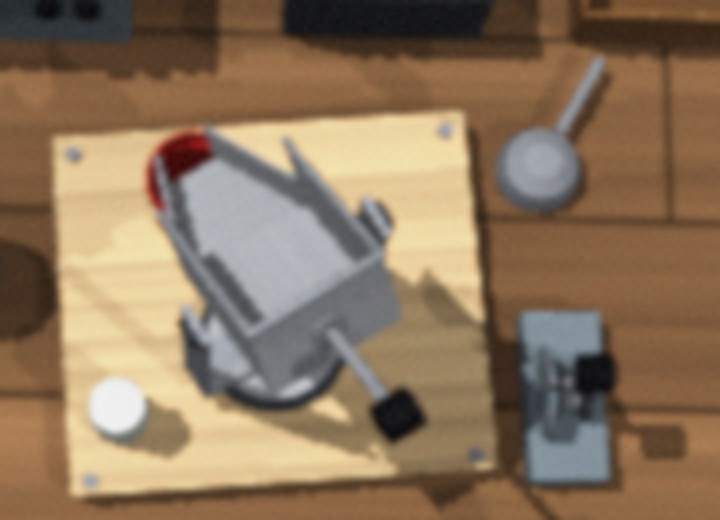

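Lever knob is at side px (352,291) and top px (418.7,223.2), i.e. lean about −0.02. Bin, jar, mug and cup look unchanged. Handing in.

```bash
python3 - <<'E'
from h import *
print(tri((260+368/4,140+605/4),(270+595/4,130+373/4)))
ctrl.job_done();print(ctrl.sense()["t"])
E
```

```text
(array([ 0.56485483, -0.19932575,  0.14431658]), np.float64(0.0005465820650052579))
the job is handed in; nothing more can be done
the job is handed in; nothing more can be done
```

The job is done and handed in at about 35 s, with no verdict reported. The lever was freed, the bin pointed at the gauge and tipped nose-down, the lever brought back upright, and the arm left clear of everything.

**Final checks from the images**
- **Swivel:** the bin's heading is 0.572 rad and the gauge lies at 0.567 rad. The gauge centre is therefore about 1 mm off the bin's centre line.
- **Tilt:** about 0.52 rad (30°), from the tail knob's height and radius. These two were measured just before the lever was brought back; the bin looked unchanged afterwards.
- **Clamp lever:** about −0.02 rad, so upright.
- **Bystanders:** the mug, wind cup and jar look unmoved.

**What went wrong on the way**
- **First lever release:** the lever ended at about 0.48 rad, too close to the 0.45 limit, because the knob slipped in the grip. I levelled the bin and swung it off. Then I pushed the lever to about 0.69 rad with shut fingers and repeated the swing and tilt. I can't tell whether the first pass already counted.
- **Bringing the lever upright:** the knob slipped again and the lever stood at about +0.1 rad. I nudged it back to upright with shut fingers.
- **Bin-floor check:** on the first pass, a plane fitted to the bin floor's depth readings gave a heading of 0.61 rad against 0.58 from the knob. I put this down to depth noise and did not repeat it.

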